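Scoop a bean sample into the hopper and hold its spring gate open at the mark

ROBOT

A 7-joint arm with a two-finger parallel gripper is mounted at the origin on the work surface; the furniture and walls round the work are solid. World frame = base frame: x ahead of the robot, y to its left, z up, the work surface at z = 0. Lengths are in m, angles in rad, forces in N, time in s.
With the tool pointing down it reaches from about 0.4 to 0.85 m from the base axis. Payload 4.5 kg.
Tool frame: the origin (TCP) lies midway between the tips of the shut fingers; the grasp point (between the pads) lies 19 mm behind it (r.grip_point_offset is the distance from the TCP to the grasp point, in m); z points along the fingers, y is the line along which they close (so a half turn about z gives the same grasp; the last joint's range is limited). The gripper opens to 88 mm and grips with 3 to 60 N. Pads are 18 mm wide; open, the fingers measure 123 mm over their backs; the gripper's body (75 mm by 187 mm) begins 45 mm behind the grasp point.
Start: joints at [1.201, 0.689, -0.195, 1.565, 0.157, 0.902, -0.215], TCP at [0.246, -0.575, 0.239] pointing down, gripper open.
Joint ranges: [-3.01, 3.01], [-0.46, 2.08], [-1.47, 1.51], [0.13, 2.56], [-1, 4.14], [0.04, 2.09], [-2.66, 2.66]. Speed limits (rad/s): [2.57, 2.57, 3.14, 3.14, 3.14, 3.14, 3.14].

INTERFACE

Orientations are given as a unit quaternion [x, y, z, w].
In Python, from plant import r, optics gives the robot as it stands.
- The arm moves only by the shell command python3 -m pendant 'ROWS' [OPENING] [FORCE]. ROWS is JSON, a list of rows, each a list of 6 numbers: the shift along the tool's x, y, z as a fraction of full scale, then the turn, a rotation vector about the tool's x, y, z as a fraction of full scale. A call has 1 to 5 rows; each row shifts and turns the commanded pose from where the row before left it, along the tool's axes as they then stand; what a row does not reach is not made up. Full scale, the value 1, is 0.025 m for a shift and pi rad for a turn. A row lasts 1/12 s, in which the tool goes at most 41.7 mm and 7.16 degrees, less where a joint would pass 70% of its speed; a pose out of reach is approached as far as the arm can. A call with a number of a shift or a turn outside -1 to 1 is refused whole. A call with a gripper value outside its range is refused whole. OPENING is the opening, from -1 (shut) to 1 (fully open), set as the call begins (- or left out, the last holds). The fingers move at their own pace and stop on an object; FORCE is the grip in N (left out, the last holds). Time passes only in rows, so rows that do not move let the fingers close. It gives the time, the measured TCP pose, the force, the opening and the grip force at its end, in the units of the state.
- r.get_state(): the state, without advancing time (a new reading comes with each control period).
- optics.snapshot(name): name is "scene" or "top" or "wrist"; returns (picture, depth): 384x512x3 uint8, blue, green, red; 384x512 float32, m along the optical axis (not along the pixel's ray), 0 where there is no reading.
- optics.calibration(name): a dict with "vfov" (degrees; the focal length in pixels is half the picture's height over the tangent of half this angle, whatever the lens; pixels are square), "cx", "cy" (the principal point, pixels), "cam_to_world" (4x4, takes a point from camera to world coordinates); the wrist camera has in their place "tool_from_camera" (4x4, takes a point from camera to tool coordinates, whose origin is the TCP and whose axes are the flange's). Camera axes: x right, y up, looking along -z (the intrinsics and any distortion apply to the point x, -y, -z); pixel columns grow to the right and rows downward; lengths in m; the calibration is good to about 2 mm. A picture is of the moment at which its call begins: read the wrist's pose just before it. calibration takes no time and is no camera call.
- r.finish_job(): hands the job in; it is judged then, once.
The state is a dict: "clock": time; "q": joint angles; "qd": joint speeds; "joint_torque": joint torques, N m; "tool_pos": TCP position; "eef_rot": TCP orientation; "contact_force": force on the tool from outside, world axes, zero at the start; "moment": the same for the moment, N m; "opening": opening from 0.0 (shut) to 1.0 (fully open); "finger_force": force on a finger pad.
Only numpy, scipy, OpenCV 4.12 (cv2) and the standard library are available. Lean on these libraries where they do the work, as an engineer would, in place of code of your own. Each camera call takes 0.05 s, during which the arm holds its last target. There are 200 camera calls.

TASK

With the scoop, take at least four of the six beans from the white pan and tip them into the hopper while its gate is shut, then set the scoop down upright in the pan or on the worktop. After that pull the black gate handle out until the red pointer stands on the white mark, so that at least four beans drop into the clear cup, and finish while still holding the handle there against its spring. Leave the brass weight, the small tin and the tape roll where they are.

Things in the scene. Friction and masses are not known exactly. Their poses are not given: they have to be found in the camera images.
- pan: White open rectangular pan, blue rim, fixed. Inside 188 mm long (x, from -94 to +94 mm), 92 mm wide (y); floor 2 mm above the worktop, upright walls 34 mm high, 3 mm thick. Origin: its middle, on the worktop; z up. The scoop starts at its -x end, the beans lie in its +x half; pushed along +x to the end wall on the floor, the scoop's thin lip goes under them. +x points roughly to the robot's right.
- scoop: Flat-bottomed steel hand scoop, about 0.12 kg, standing in the pan's -x end, its x along the pan's x. Open at its +x nose; 90 mm long, 84 mm wide outside (4 mm play each side in the pan); walls 30 mm high, falling to none in the last 30 mm at the nose; floor 3 mm thick, its last 40 mm thinning to 1 mm at the lip. Origin: underside, foot of the back wall, mid-width; z up when standing.
- scoop_grip (a point): Grip point on the scoop's blue straight handle: 40 mm behind (-x) the scoop's origin and 60 mm up. The handle runs level along the scoop's x from the back wall to 85 mm behind it, 16 mm wide (y), 20 mm tall (50 to 70 mm above the scoop's underside), so it passes above the pan's walls.
- scoop_nose (a point): Middle of the scoop's front lip, at x = +90 mm, z = 0.5 mm in the scoop's frame.
- scoop_in (a point): Point inside the scoop's bowl, 45 mm ahead of its origin, 9 mm above the underside.
- stand: Grey hopper stand, fixed; base 136 x 130 mm (x, y), origin under its middle on the worktop. On its axis: aluminium hopper above a slide gate above a clear cup. Its front (gate handle) faces its own -x, roughly to the robot. Two guide rails reach forward to x = -113 mm, tops 104 mm high, 33 to 61 mm either side of the middle; a white mark line crosses each at x = -95 mm.
- hopper_mouth (a point): Centre of the hopper's round mouth, 181 mm above the worktop; 128 mm inside diameter, rim 136 mm outside. The hopper narrows to a 54 mm hole at 106 mm height, just above the gate.
- hopper_in (a point): Point on the hopper's axis 125 mm above the worktop, about 22 mm above the shut gate; beans lying in the hopper are within 50 mm of it.
- cup_mid (a point): Point on the axis inside the clear cup under the gate, 35 mm above the worktop. The cup is fixed, about 100 mm across at its rim, which is 78 mm above the worktop.
- gate (a joint): Pull of the steel slide gate in m, along the stand's -x: 0 shut (the start), 0.050 when the red cross pointer on the gate stands on the white mark of the rails, 0.070 end stop. A spring always pulls it shut: about 2 N at 0, 8 N at the mark, 10 N at the stop. It snaps shut when let go. At the mark the beans fall through.
- gate_handle (a point): Grip point on the gate's upright black round handle, 155 mm above the worktop, 150 mm in front (stand's -x) of the hopper's axis when shut; it moves with the gate. The handle is a post 16 mm in diameter from 107 to 170 mm height under a cap 22 mm in diameter whose top is at 178 mm.
- weight: Brass 200 g check weight, 38 mm across, 40 mm tall, loose bystander on the worktop; origin under its middle.
- tin: Small round grey sample tin with grain, 62 mm across, 24 mm tall, loose bystander; origin under its middle.
- tape: Roll of brown tape lying flat, 96 mm across, 48 mm tall, loose bystander; origin under its middle.
- bean_1: Red-brown bean 1 of six alike, rigid, smooth rounded rod 25 mm long and 14 mm thick, 10 g, lying in the pan ahead of the scoop's nose; origin at its middle.
- bean_2: Red-brown bean 2 of six alike, rigid, smooth rounded rod 25 mm long and 14 mm thick, 10 g, lying in the pan ahead of the scoop's nose; origin at its middle.
- bean_3: Red-brown bean 3 of six alike, rigid, smooth rounded rod 25 mm long and 14 mm thick, 10 g, lying in the pan ahead of the scoop's nose; origin at its middle.
- bean_4: Red-brown bean 4 of six alike, rigid, smooth rounded rod 25 mm long and 14 mm thick, 10 g, lying in the pan ahead of the scoop's nose; origin at its middle.
- bean_5: Red-brown bean 5 of six alike, rigid, smooth rounded rod 25 mm long and 14 mm thick, 10 g, lying in the pan ahead of the scoop's nose; origin at its middle.
- bean_6: Red-brown bean 6 of six alike, rigid, smooth rounded rod 25 mm long and 14 mm thick, 10 g, lying in the pan ahead of the scoop's nose; origin at its middle.

How it is judged:
By the outcome, as a careful person would: the job done as asked, in the order asked, and still so for the second after the job is handed in, while the arm keeps its last pose, push and grip.
It also fails if it takes over 72 s, if anything falls off the work surface, if the arm or the gripper's body presses on something with over 40 N, if the wrist force passes 120 N, or if a joint passes its speed limit or range.

## Working session

There is one attempt and no reset: what is moved stays moved. The work goes in short steps, Python scripts to look and compute and a shell command to move; the robot and the scene stay as the last step left them, time stands still between calls to the robot, and variables do not carry over. Pictures are saved under pics/ and viewed, at most 10 in all, crops included, and the job is handed in when it is done.

```bash
ls; mkdir -p pics; python3 - <<'E'
from plant import r, optics
import cv2,numpy as np
for n in("scene","top"):
    p,d=optics.snapshot(n); cv2.imwrite(f"pics/{n}0.png",p); np.save(f"pics/{n}0.npy",d)
    c=optics.calibration(n); print(n,{k:(np.round(v,4).tolist() if not isinstance(v,str) else v) for k,v in c.items()})
print(optics.calibration("wrist")); print(r.get_state(), r.grip_point_offset)
E
```

```text
pics
scene {'vfov': 50.7293, 'cx': 255.5678, 'cy': 198.2371, 'cam_to_world': [[0.7687, -0.2907, 0.5697, 1.0549], [0.6395, 0.3418, -0.6886, -0.6485], [0.0055, 0.8937, 0.4487, 0.5276], [0.0, 0.0, 0.0, 1.0]]}
top {'vfov': 48.9343, 'cx': 255.8022, 'cy': 194.842, 'cam_to_world': [[0.0259, 0.9986, -0.0467, 0.4829], [-0.9996, 0.0256, -0.0071, -0.004], [-0.0058, 0.0469, 0.9989, 1.0294], [0.0, 0.0, 0.0, 1.0]]}
{'vfov': 64.75671738388313, 'cx': 255.74106621283704, 'cy': 190.58795727259638, 'tool_from_camera': array([[ 6.34157172e-04,  9.53067850e-01,  3.02756125e-01,
         7.84729341e-02],
       [ 9.99998505e-01, -1.17347333e-04, -1.72520458e-03,
         8.86054856e-04],
       [-1.60870940e-03,  3.02756766e-01, -9.53066500e-01,
        -1.46339976e-01],
       [ 0.00000000e+00,  0.00000000e+00,  0.00000000e+00,
         1.00000000e+00]])}
{'clock': 0.1, 'q': array([ 1.20079195,  0.68988581, -0.19452302,  1.56620124,  0.1573122 ,
        0.90250383, -0.21508242]), 'qd': array([ 2.17646789e-05, -1.99503965e-03,  9.27453301e-04, -2.55166535e-03,
       -1.13540117e-03, -7.01907770e-04,  3.75898260e-04]), 'joint_torque': array([-4.15287155e-03, -5.28508186e+01, -1.27160333e+00, -1.53836560e+01,
       -5.25280042e-02,  2.06328557e-03,  3.58942009e-05]), 'tool_pos': array([ 0.2453185 , -0.57424657,  0.23800958]), 'eef_rot': array([ 9.79676659e-01,  2.00581651e-01, -2.21989709e-04, -7.71834775e-04]), 'contact_force': array([-0.02807401, -0.66669784,  0.77419893]), 'moment': array([ 0.00027332,  0.00721822, -0.02589493]), 'finger_force': 0.0, 'opening': 1.0002441298196987} 0.0187
```

View pics/top0.png

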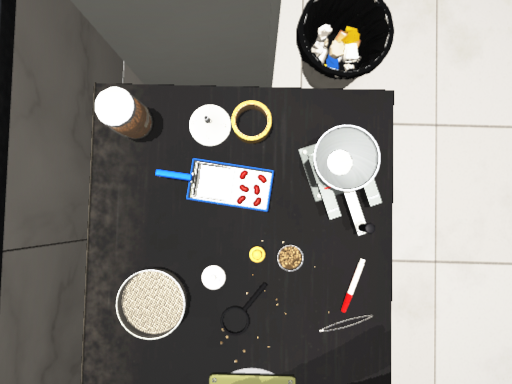

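View pics/scene0.png

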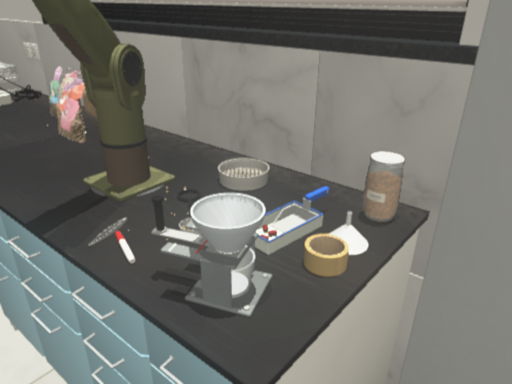

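The top view has +x up and -y to the right. It shows the pan with its blue rim at about (231,185), the scoop handle at (173,174), six red beans around (252,188), the hopper mouth at (347,152) and the gate handle cap at (367,228). The weight is at (257,254), the tin at (290,257) and the tape at (251,121). The scene view agrees with this.

```bash
cat > h.py <<'E'
from plant import r, optics
import cv2,numpy as np
from scipy.spatial.transform import Rotation as R
def cal(n):
    c=optics.calibration(n); T=c.get("cam_to_world")
    if T is None:
        s=r.get_state(); T=np.eye(4); T[:3,:3]=R.from_quat(s["eef_rot"]).as_matrix(); T[:3,3]=s["tool_pos"]; T=T@c["tool_from_camera"]
    return 192/np.tan(np.radians(c["vfov"])/2),c["cx"],c["cy"],np.array(T)
def ray(c,uv,z):
    f,cx,cy,T=c; uv=np.atleast_2d(uv).astype(float)
    d=np.c_[(uv[:,0]-cx)/f,-(uv[:,1]-cy)/f,-np.ones(len(uv))]@T[:3,:3].T
    return T[:3,3]+d*((z-T[2,3])/d[:,2])[:,None]
def cloud(c,d):
    f,cx,cy,T=c; v,u=np.mgrid[:384,:512]
    P=np.stack([(u-cx)/f*d,-(v-cy)/f*d,-d],-1)
    return P@T[:3,:3].T+T[:3,3]
def goto(p,Rm):  # deltas to target TCP pose, in full-scale units along tool axes
    s=r.get_state(); R0=R.from_quat(s["eef_rot"])
    print("shift(units)",np.round(R0.inv().apply(np.array(p)-s["tool_pos"])/.025,2),"turn(deg)",np.round((R0.inv()*Rm).as_rotvec(degrees=True),2))
E
python3 - <<'E'
from h import *
p=cv2.imread("pics/top0.png"); d=np.load("pics/top0.npy"); c=cal("top"); P=cloud(c,d)
h=cv2.cvtColor(p,cv2.COLOR_BGR2HSV); H,S,V=cv2.split(h)
def blobs(m,lo=12):
    n,l,st,ce=cv2.connectedComponentsWithStats(m.astype(np.uint8))
    return [(l==i) for i in range(1,n) if st[i,4]>=lo]
blue=(abs(H.astype(int)-108)<15)&(S>120)&(V>60)
blue[:140]=0; blue[230:]=0
for b in blobs(blue):
    v,u=np.nonzero(b); print("blue",len(u),u.min(),u.max(),v.min(),v.max(),"z",np.round(np.percentile(P[b][:,2],[5,50,95]),3))
v,u=np.nonzero(blue&(np.arange(512)>188)[None])
w=ray(c,np.c_[u,v],.036)[:,:2].astype(np.float32); rc=cv2.minAreaRect(w); print("pan rect",rc,np.round(cv2.boxPoints(rc),4).tolist())
v,u=np.nonzero(blue&(np.arange(512)<187)[None]); w=ray(c,np.c_[u,v],.072)[:,:2].astype(np.float32); rc=cv2.minAreaRect(w); print("handle rect z.072",rc,w.min(0),w.max(0))
red=((H<8)|(H>172))&(S>140)&(V>60); red[:160]=0;red[210:]=0
for b in blobs(red,6):
    v,u=np.nonzero(b); print("red",len(u),u.mean().round(),v.mean().round(),np.round(ray(c,[[u.mean(),v.mean()]],.009)[0,:2],4))
# hopper rim: points near z=.181
m=(P[...,2]>.174)&(P[...,2]<.19)&(d>0)
for b in blobs(m,15):
    v,u=np.nonzero(b); w=ray(c,np.c_[u,v],.180)[:,:2].astype(np.float32); print("z.18",len(u),u.mean(),v.mean(),cv2.minEnclosingCircle(w))
for n,(a,bb),z in(("weight",(257,254),.04),("tin",(290,257),.024),("tape",(251,121),.048)):
    print(n,ray(c,[[a,bb]],z)[0].round(3),P[bb,a].round(3))
E
```

```text
blue 824 155 274 158 211 z [-0.001  0.037  0.073]
pan rect ((0.5526382327079773, 0.0654539093375206), (0.19825348258018494, 0.1016523540019989), 82.66378784179688) [[0.4896000027656555, -0.026399999856948853], [0.590399980545044, -0.039400000125169754], [0.6157000064849854, 0.15729999542236328], [0.5149000287055969, 0.17030000686645508]]
handle rect z.072 ((0.561589777469635, 0.18646076321601868), (0.09688287228345871, 0.04671629145741463), 53.90474319458008) [0.5141772  0.16107915] [0.581269  0.2340675]
red 38 243.0 174.0 [0.5794 0.0355]
red 37 262.0 178.0 [ 0.5715 -0.0104]
red 35 244.0 188.0 [0.5465 0.0332]
red 36 256.0 189.0 [0.5444 0.002 ]
red 6 327.0 187.0 [ 0.5532 -0.1682]
red 36 241.0 199.0 [0.5196 0.0391]
red 36 257.0 201.0 [ 5.147e-01 -3.000e-04]
z.18 1476 52.16192411924119 193.21951219512195 ((0.527092695236206, 0.4140389859676361), 0.3881934881210327)
z.18 16 135.5 0.0 ((0.9186592102050781, 0.26056092977523804), 0.015603297390043736)
z.18 306 226.83006535947712 0.8594771241830066 ((0.9225021004676819, 0.09244507551193237), 0.130026713013649)
z.18 510 349.7019607843137 154.63725490196077 ((0.6040210723876953, -0.17850299179553986), 0.06782104074954987)
z.18 88 369.27272727272725 227.5909090909091 ((0.4626084268093109, -0.22693726420402527), 0.010797646827995777)
weight [ 0.391 -0.003  0.04 ] [ 0.391 -0.003  0.041]
tin [ 0.385 -0.082  0.024] [ 0.384 -0.083  0.013]
tape [0.702 0.019 0.048] [0.713 0.02  0.001]
```

```bash
p="python3 -m pendant"
$p '[[0,0,-1,0,0,0],[0,0,-1,0,0,0],[0,0,-1,0,0,0],[0.5,-0.5,-1,0,0,0],[1,-0.95,0,0,0,0]]' 1 >/dev/null
$p '[[1,-0.95,0,0,0,0],[1,-0.95,0,0,0,0],[1,-0.95,0,0,0,0],[1,-0.95,0,0,0,0],[1,-0.95,0,0,0,0]]'
$p '[[1,-0.95,0,0,0,0],[1,-0.95,0,0,0,0],[1,-0.95,0,0,0,0],[1,-0.95,0,0,0,0],[1,-0.95,0,0,0,0]]' >/dev/null
$p '[[1,-0.95,0,0,0,0],[1,-0.95,0,0,0,0],[1,-0.95,0,0,0,0],[1,-0.95,0,0,0,0],[1,-0.95,0,0,0,0]]' >/dev/null
$p '[[1,-0.95,0,0,0,0],[1,-0.95,0,0,0,0],[1,-0.95,0,0,0,0],[1,-0.95,0,0,0,0],[1,-0.95,0,0,0,0]]' >/dev/null
$p '[[1,-0.95,0,0,0,0],[0.8,-0.8,0,0,0,0],[0,0,0,0,0,-0.037],[0,0,0,0,0,-0.037],[0,0,0,0,0,-0.037]]' >/dev/null
$p '[[0,0,0,0,0,-0.037],[0,0,0,0,0,-0.037],[0,0,0,0,0,-0.037],[0,0,0,0,0,-0.037],[0,0,0,0,0,-0.037]]'
$p '[[0,0,0,0,0,-0.037],[0,0,0,0,0,0],[0,0,0,0,0,0],[0,0,0,0,0,0]]'
python3 - <<'E'
from h import *
print(r.get_state()["q"].round(2))
c=cal("wrist"); p,d=optics.snapshot("wrist"); cv2.imwrite("pics/w1.png",p); np.save("pics/w1.npy",d)
np.save("pics/w1T.npy",c[3])
E
```

```text
clock: 0.93
tool_pos: [0.3342, -0.3666, 0.3385]
eef_rot: [0.98, 0.2, -0.0, -0.0]
contact_force: [1.2, 0.2, -0.1]
opening: 0.997
finger_force: 0.0
clock: 3.02
tool_pos: [0.5629, 0.1643, 0.3383]
eef_rot: [0.784, 0.621, -0.001, -0.0]
contact_force: [1.0, 0.2, -0.3]
opening: 0.999
finger_force: 0.0
clock: 3.35
tool_pos: [0.5631, 0.1643, 0.3385]
eef_rot: [0.749, 0.662, -0.0, -0.0]
contact_force: [0.6, -0.1, 0.8]
opening: 1.001
finger_force: 0.0
[-0.02  0.58 -0.61  1.53  0.35  1.14 -0.82]
```

View pics/w1.png

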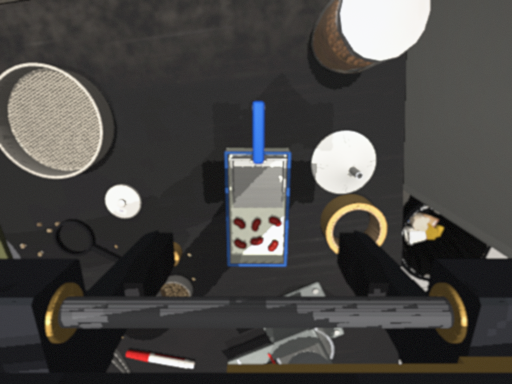

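The wrist view shows the scoop handle from (258,101) to (260,161), the pan rim from (226,150) to (289,265), and the beans around (257,232).

```bash
python3 - <<'E'
from h import *
p=cv2.imread("pics/w1.png"); d=np.load("pics/w1.npy"); c=cal("wrist"); P=cloud(c,d)
H,S,V=cv2.split(cv2.cvtColor(p,cv2.COLOR_BGR2HSV))
blue=(abs(H.astype(int)-108)<15)&(S>120)&(V>60); blue[:,:215]=0; blue[:,300:]=0; blue[280:]=0
h=blue.copy(); h[146:]=0
v,u=np.nonzero(h); w=ray(c,np.c_[u,v],.072)[:,:2].astype(np.float32); rc=cv2.minAreaRect(w)
vx,vy,x0,y0=cv2.fitLine(w,cv2.DIST_L2,0,.01,.01).ravel()
print("handle",rc,"axis heading",np.degrees(np.arctan2(vy,vx)),x0,y0,"depth z",np.median(P[h][:,2]))
t=(w-[x0,y0])@[vx,vy]; print("ends",[x0+vx*t.min(),y0+vy*t.min()],[x0+vx*t.max(),y0+vy*t.max()])
q=blue.copy(); q[:147]=0; q[:165,250:270]=0
v,u=np.nonzero(q); w=ray(c,np.c_[u,v],.036)[:,:2].astype(np.float32); rc=cv2.minAreaRect(w); print("pan",rc,"z",np.median(P[q][:,2]))
E
```

```text
handle ((0.5718514919281006, 0.20424772799015045), (0.05889257788658142, 0.01638953946530819), 82.97403717041016) axis heading 83.12355 0.5717857 0.20429213 depth z 0.07181256218155516
ends [np.float32(0.5682532), np.float32(0.1750006)] [np.float32(0.5753081), np.float32(0.23350024)]
pan ((0.5535450577735901, 0.06275741010904312), (0.19595474004745483, 0.1022254154086113), 82.43659973144531) z 0.03651096058000944
```

```bash
python3 - <<'E'
from h import *
d=np.load("pics/top0.npy"); c=cal("top"); P=cloud(c,d); 
ok=(d>0)
def box(x0,x1,y0,y1):
    m=ok&(P[...,0]>x0)&(P[...,0]<x1)&(P[...,1]>y0)&(P[...,1]<y1)&(P[...,2]>.005); return P[m]
a=box(.58,.78,.2,.42); print("jar"); 
for lo in(.01,.05,.1,.15): 
    b=a[(a[:,2]>lo)]; print(lo,len(b),b.min(0).round(3),b.max(0).round(3))
a=box(.62,.73,.05,.17); print("cone")
for lo in(.01,.03,.05,.07,.09): 
    b=a[(a[:,2]>lo)]; print(lo,len(b),*((b.min(0).round(3),b.max(0).round(3)) if len(b) else ()))
E
```

```text
jar
0.01 11766 [0.58  0.219 0.01 ] [0.78  0.416 0.432]
0.05 11100 [0.58  0.219 0.05 ] [0.78  0.416 0.432]
0.1 10006 [0.58  0.256 0.1  ] [0.78  0.415 0.432]
0.15 8619 [0.58  0.259 0.15 ] [0.78  0.415 0.432]
cone
0.01 1073 [0.656 0.05  0.01 ] [0.73  0.168 0.086]
0.03 486 [0.67 0.05 0.03] [0.73  0.148 0.086]
0.05 57 [0.682 0.056 0.05 ] [0.717 0.129 0.086]
0.07 22 [0.695 0.117 0.072] [0.705 0.127 0.086]
0.09 0
```

```bash
python3 - <<'E'
from h import *
a=np.radians(83.1); X=np.array([np.cos(a),np.sin(a),0]); Z=np.array([0,0,-1.]); Y=np.cross(Z,X)
goto([.5699,.1888,.044],R.from_matrix(np.c_[X,Y,Z]))
E
```

```text
shift(units) [ 1.01  0.15 11.78] turn(deg) [-0.01  0.02 -0.16]
```

```bash
python3 - <<'E'
from h import *
c=cal("wrist"); d=np.load("pics/w1.npy"); P=cloud(c,d)
print(ray(c,[[318,60],[345,74],[313,45]],0.0).round(3)); print([P[y,x].round(3).tolist() for x,y in((325,40),(330,60),(345,68),(340,10),(370,20))])
E
```

```text
[[0.671 0.277 0.   ]
 [0.709 0.253 0.   ]
 [0.664 0.299 0.   ]]
[[0.657, 0.289, 0.112], [0.666, 0.269, 0.093], [0.683, 0.258, 0.094], [0.66, 0.305, 0.167], [0.687, 0.294, 0.166]]
```

```bash
p="python3 -m pendant"
$p '[[1,0.15,0,0,0,0],[0,0,1,0,0,0],[0,0,1,0,0,0],[0,0,1,0,0,0],[0,0,1,0,0,0]]' 0.2 >/dev/null
$p '[[0,0,1,0,0,0],[0,0,1,0,0,0],[0,0,1,0,0,0],[0,0,1,0,0,0],[0,0,0,0,0,0]]'
$p '[[0,0,0.8,0,0,0],[0,0,0.7,0,0,0],[0,0,0.7,0,0,0],[0,0,0.8,0,0,0],[0,0,0.78,0,0,0]]'
$p '[[0,0,0,0,0,0],[0,0,0,0,0,0],[0,0,0,0,0,0]]' -1 50
$p '[[0,0,0,0,0,0],[0,0,0,0,0,0],[0,0,0,0,0,0]]'
python3 -c "
from plant import r; s=r.get_state(); print(s['tool_pos'],s['eef_rot'],s['q'].round(2))"
```

```text
clock: 4.23
tool_pos: [0.5672, 0.1872, 0.1344]
eef_rot: [0.749, 0.663, -0.004, -0.001]
contact_force: [0.1, -0.4, -0.5]
opening: 0.602
finger_force: 0.0
clock: 4.65
tool_pos: [0.5711, 0.1893, 0.045]
eef_rot: [0.749, 0.663, 0.001, 0.001]
contact_force: [0.6, -0.2, 0.4]
opening: 0.596
finger_force: 0.0
clock: 4.9
tool_pos: [0.571, 0.1895, 0.0459]
eef_rot: [0.749, 0.663, 0.001, 0.0]
contact_force: [0.6, -0.7, 0.5]
opening: 0.393
finger_force: 0.0
clock: 5.15
tool_pos: [0.5705, 0.1891, 0.0453]
eef_rot: [0.749, 0.663, 0.001, 0.0]
contact_force: [0.1, -0.8, 2.8]
opening: 0.171
finger_force: 50.1
[0.57045802 0.18906403 0.0452785 ] [7.48644781e-01 6.62970862e-01 7.47978742e-04 2.61653934e-04] [-0.18  0.95 -0.39  1.76  0.63  0.55 -1.09]
```

```bash
p="python3 -m pendant"
$p '[[-0.1,0,0.04,0,0.003,0.003],[-0.3,0,0,0,0,0],[-0.3,0,0,0,0,0],[-0.3,0,0,0,0,0],[-0.3,0,0,0,0,0]]'
$p '[[-0.3,0,0,0,0,0],[-0.3,0,0,0,0,0],[-0.3,0,0,0,0,0],[-0.3,0,0,0,0,0],[-0.3,0,0,0,0,0]]'
$p '[[-0.2,0,0,0,0,0],[-0.2,0,0,0,0,0],[-0.2,0,0,0,0,0],[-0.1,0,0,0,0,0],[0,0,0,0,0,0]]'
python3 - <<'E'
from h import *
s=r.get_state(); print(s["tool_pos"],(s["tool_pos"]-[.5705,.1891,.0453])@[-.13,-.9915,0])
for n in("wrist","top"):
    p,d=optics.snapshot(n); cv2.imwrite(f"pics/{n}2.png",p)
a=cv2.imread("pics/wrist2.png"); b=cv2.imread("pics/top2.png")[100:260,140:320]
cv2.imwrite("pics/c2.png",np.hstack([a[:, :400],cv2.resize(b,(400,384),interpolation=cv2.INTER_CUBIC)]))
E
```

```text
clock: 5.57
tool_pos: [0.5679, 0.161, 0.0453]
eef_rot: [0.751, 0.66, 0.008, -0.004]
contact_force: [1.2, 5.3, 10.2]
opening: 0.177
finger_force: 50.0
clock: 5.98
tool_pos: [0.5637, 0.1246, 0.0453]
eef_rot: [0.751, 0.66, 0.009, -0.004]
contact_force: [0.4, 7.1, 11.8]
opening: 0.175
finger_force: 50.0
clock: 6.4
tool_pos: [0.5617, 0.107, 0.0453]
eef_rot: [0.751, 0.66, 0.009, -0.004]
contact_force: [1.4, 5.8, 12.9]
opening: 0.176
finger_force: 50.0
[0.56173088 0.10701763 0.04528608] 0.08252465501995657
```

View pics/c2.png

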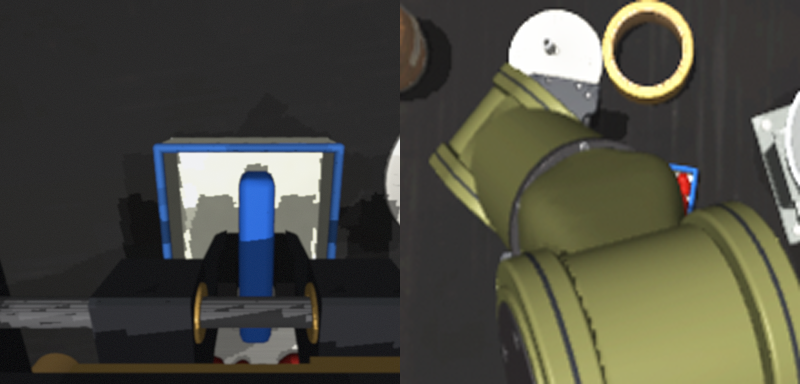

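The wrist view shows the handle gripped at (257,250). Two beans show at (222,360) and (290,360), and the top crop shows red beans next to the pan's end wall. The scoop is about 8 mm short of the wall, so I keep pushing.

```bash
p="python3 -m pendant"
$p '[[-0.15,0,0,0,0,0],[-0.1,0,0,0,0,0],[-0.1,0,0,0,0,0]]'
$p '[[-0.1,0,0,0,0,0],[-0.1,0,0,0,0,0],[0,0,0,0,0,0]]'
python3 - <<'E'
from h import *
s=r.get_state(); print(s["tool_pos"],(s["tool_pos"]-[.5705,.1891,.0453])@[-.13,-.9915,0])
p,d=optics.snapshot("scene"); b=p[150:280,220:360]
cv2.imwrite("pics/c3.png",cv2.resize(b,(700,600),interpolation=cv2.INTER_CUBIC))
E
```

```text
clock: 6.75
tool_pos: [0.5609, 0.0998, 0.0453]
eef_rot: [0.751, 0.661, 0.01, -0.004]
contact_force: [0.1, 13.6, 12.2]
opening: 0.173
finger_force: 50.0
clock: 7.0
tool_pos: [0.5603, 0.0997, 0.0455]
eef_rot: [0.75, 0.662, 0.013, -0.006]
contact_force: [0.8, 15.2, 9.8]
opening: 0.174
finger_force: 50.0
[0.5603468  0.09966266 0.04546343] 0.08999704293284463
```

View pics/c3.png

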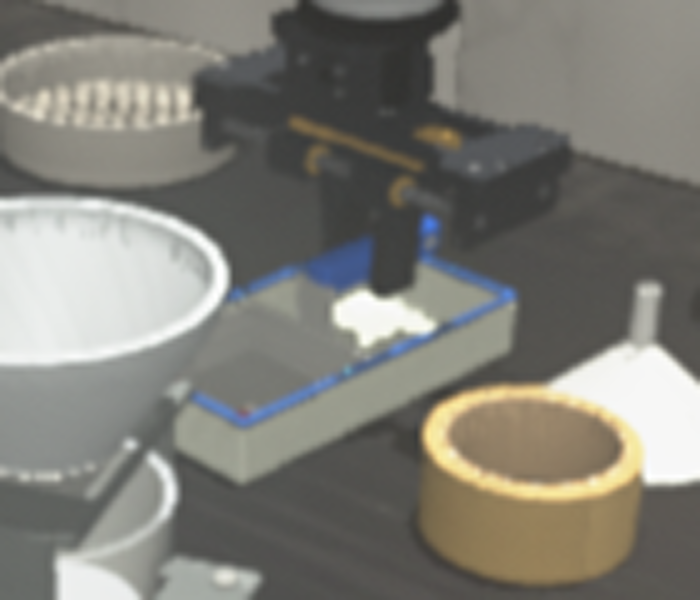

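The scoop reads 90 mm of travel with 15 N against it, so its nose is at the end wall. Next I tilt the nose up about the back edge, keep the lip against the wall, and then lift.

```bash
p="python3 -m pendant"
$p '[[0.065,0,0.06,0,-0.014,0],[0.06,0,0.06,0,-0.014,0],[0.05,0,0.07,0,-0.014,0],[0.045,0,0.07,0,-0.014,0],[0.04,0,0.07,0,-0.014,0]]'
$p '[[0.03,0,0.07,0,-0.014,0],[0.03,0,0.07,0,-0.014,0],[0.03,0,0.07,0,-0.014,0],[0,0,0,0,0,0],[0,0,0,0,0,0]]'
python3 - <<'E'
from h import *
s=r.get_state(); print(s["tool_pos"],R.from_quat(s["eef_rot"]).as_matrix().round(3).tolist(),s["q"].round(2))
E
```

```text
clock: 7.47
tool_pos: [0.5614, 0.1051, 0.0364]
eef_rot: [0.747, 0.658, -0.07, 0.067]
contact_force: [0.1, 14.3, 15.7]
opening: 0.177
finger_force: 50.0
clock: 7.88
tool_pos: [0.561, 0.1063, 0.0289]
eef_rot: [0.74, 0.653, -0.119, 0.109]
contact_force: [1.4, 14.7, 7.8]
opening: 0.172
finger_force: 50.0
[0.56101084 0.10628578 0.02890936] [[0.118, 0.992, -0.033], [0.94, -0.123, -0.317], [-0.319, 0.006, -0.948]] [-0.31  1.   -0.2   1.74  0.7   0.73 -1.17]
```

```bash
p="python3 -m pendant"
$p '[[-0.06,0,-0.2,0,0,0],[-0.06,0,-0.3,0,0,0],[-0.13,0,-0.4,0,0,0],[-0.13,0,-0.4,0,0,0],[-0.16,0,-0.5,0,0,0]]'
$p '[[-0.2,0,-0.6,0,0,0],[-0.25,0,-0.7,0,0,0],[-0.27,0,-0.8,0,0,0],[-0.27,0,-0.8,0,0,0],[-0.27,0,-0.8,0,0,0]]' >/dev/null
$p '[[-0.27,0,-0.8,0,0,0],[-0.27,0,-0.8,0,0,0],[-0.27,0,-0.8,0,0,0],[-0.2,0,-0.6,0,0,0],[0,0,0,0,0,0]]'
python3 - <<'E'
from h import *
for n in("wrist","top","scene"):
    p,d=optics.snapshot(n); cv2.imwrite(f"pics/{n}4.png",p)
a=cv2.imread("pics/wrist4.png"); b=cv2.imread("pics/scene4.png")[60:250,180:390]
cv2.imwrite("pics/c4.png",np.hstack([a[:, 60:450],cv2.resize(b,(400,384),interpolation=cv2.INTER_CUBIC)]))
E
```

```text
clock: 8.3
tool_pos: [0.5573, 0.097, 0.0753]
eef_rot: [0.741, 0.65, -0.129, 0.112]
contact_force: [0.1, 0.2, -1.1]
opening: 0.175
finger_force: 50.0
clock: 9.13
tool_pos: [0.5594, 0.0997, 0.2552]
eef_rot: [0.742, 0.649, -0.126, 0.114]
contact_force: [0.3, 0.1, -1.9]
opening: 0.177
finger_force: 50.0
```

View pics/c4.png

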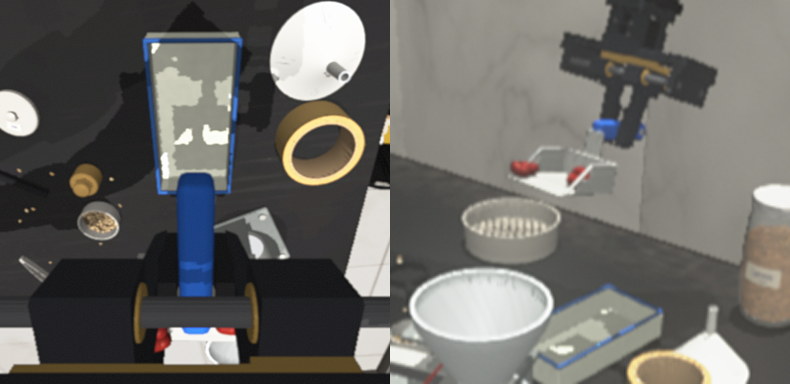

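All six beans are in the scoop and the pan is empty in the wrist view. Two bean clusters show at (525,168) and (578,175) in the right-hand crop. I'll fit a quick kinematic model to choose a reachable pour heading.

```bash
cat > kin.py <<'E'
from h import *
import itertools
from scipy.optimize import least_squares
s=r.get_state()
D=[([1.20079,.68989,-.19452,1.5662,.15731,.9025,-.21508],[.24532,-.57425,.23801],[.979677,.200582,-.000222,-.000772]),
([-.02,.58,-.61,1.53,.35,1.14,-.82],[.5631,.1643,.3385],[.749,.662,0,0]),
([-.18,.95,-.39,1.76,.63,.55,-1.09],[.57046,.18906,.04528],[.748645,.662971,.000748,.000262]),
([-.31,1.,-.2,1.74,.7,.73,-1.17],[.56101,.10629,.02891],[.74,.653,-.119,.109]),
(s["q"],s["tool_pos"],s["eef_rot"])]
def fk(q,sg,L):
    a=np.array(q)*sg; M=R.identity(); p=np.array([0,0,L[0]])
    for i,ax in enumerate("zyzyzyz"):
        M=M*R.from_euler(ax,a[i])
        if i==2: p=p+M.apply([L[4],0,L[1]])
        if i==4: p=p+M.apply([L[5],0,L[2]])
    return p+M.apply([L[6],0,L[3]]),M
def best():
    out=[]
    for sg in itertools.product([1,-1],repeat=7):
        if sg[1]<0: continue
        Ms=[fk(q,sg,np.zeros(7))[1] for q,_,_ in D]; E=[M.inv()*R.from_quat(t) for M,(_,_,t) in zip(Ms,D)]
        C=E[0]; out.append((max((C.inv()*e).magnitude() for e in E),sg))
    return min(out)
e,SG=best(); 
C=fk(D[0][0],SG,np.zeros(7))[1].inv()*R.from_quat(D[0][2])
sol=least_squares(lambda L:np.concatenate([fk(q,SG,L)[0]-p for q,p,_ in D]+[1e-3*L]),[.35,.4,.4,.3,0,0,0]); L=sol.x
if __name__=="__main__":
    print("rot err",e,SG,C.as_rotvec(degrees=True).round(1),"L",L.round(4)); print([(fk(q,SG,L)[0]-p).round(4).tolist() for q,p,_ in D])
E
python3 kin.py
```

```text
rot err 0.01227112279597459 (-1, 1, -1, 1, -1, 1, -1) [ 0. -0. 90.] L [ 0.2706  0.6479  0.4792  0.322  -0.194   0.0404 -0.0167]
[[0.0256, 0.0127, 0.0021], [-0.0013, -0.0015, 0.0036], [0.0031, -0.0065, -0.0018], [0.0034, -0.0016, -0.0027], [-0.0046, 0.0011, -0.0012]]
```

```bash
sed -i 's/\[L\[4\],0,L\[1\]\]/[L[4],L[7],L[1]]/; s/\[L\[5\],0,L\[2\]\]/[L[5],L[8],L[2]]/; s/\[.35,.4,.4,.3,0,0,0\]/[.35,.4,.4,.3,0,0,0,0,0]/; s/np.zeros(7)/np.zeros(9)/g' kin.py; python3 kin.py
cat > pour.py <<'E'
from kin import *
LO=np.array([-3.01,-.46,-1.47,.13,-1,.04,-2.66])+.03; HI=np.array([3.01,2.08,1.51,2.56,4.14,2.09,2.66])-.03
hop=np.array([.604,-.1785])
def pose(h,th,nose):  # scoop heading h, nose-down pitch th (rad) -> TCP pos, tool rotation
    f=np.array([np.cos(h),np.sin(h),0]); u=np.array([0,0,1.])
    sx=np.cos(th)*f-np.sin(th)*u; sz=np.sin(th)*f+np.cos(th)*u
    X=-sx; Z=-sz; Y=np.cross(Z,X)
    return nose-.130*sx+.0595*sz-.0187*sz, R.from_matrix(np.c_[X,Y,Z])
def ik(p,Rm,q0):
    f=lambda q:(lambda a:np.r_[(a[0]-p)*10,((a[1]*C).inv()*Rm).as_rotvec()*3,.02*(q-q0)])(fk(q,SG,L))
    s=least_squares(f,np.clip(q0,LO,HI),bounds=(LO,HI)); a=fk(s.x,SG,L)
    return s.x,np.linalg.norm(a[0]-p),((a[1]*C).inv()*Rm).magnitude()
if __name__=="__main__":
    q0=r.get_state()["q"]
    for hd in(-20,-50,-75,-97.5,-120,-150,-180,-200):
        h=np.radians(hd); f=np.array([np.cos(h),np.sin(h)]); q=q0
        row=[]
        for th in(-25,0,20,40,60):
            p,Rm=pose(h,np.radians(th),np.r_[hop-.02*f,.20 if th<20 else .18]); q,e,a=ik(p,Rm,q); row.append(f"{e*1e3:.0f}mm/{np.degrees(a):.0f}d")
        print(hd,row,q.round(2))
E
python3 pour.py
```

```text
rot err 0.01227112279597459 (-1, 1, -1, 1, -1, 1, -1) [ 0. -0. 90.] L [ 0.3222  0.5682  0.3716  0.3175 -0.0474 -0.0024 -0.0054 -0.0359 -0.0063]
[[-0.0002, 0.0029, 0.0013], [0.0031, -0.0007, -0.0004], [0.0025, 0.0006, 0.0006], [-0.002, -0.0006, -0.0012], [-0.0008, 0.0008, -0.0003]]
-20 ['0mm/0d', '0mm/0d', '0mm/0d', '0mm/0d', '30mm/6d'] [ 0.28  1.06 -0.06  0.95 -0.07  2.06  1.43]
-50 ['0mm/0d', '0mm/0d', '0mm/0d', '0mm/0d', '0mm/0d'] [ 0.69  1.21 -1.1   0.9   0.08  2.02  0.43]
-75 ['0mm/0d', '0mm/0d', '0mm/0d', '0mm/0d', '0mm/0d'] [ 0.85  1.13 -1.07  1.14 -0.08  1.6   0.27]
-97.5 ['0mm/0d', '0mm/0d', '0mm/0d', '0mm/0d', '0mm/0d'] [ 1.01  1.07 -1.12  1.39 -0.15  1.17  0.12]
-120 ['0mm/0d', '0mm/0d', '0mm/0d', '0mm/0d', '0mm/0d'] [ 1.14  1.03 -1.22  1.65 -0.13  0.68 -0.1 ]
-150 ['0mm/0d', '0mm/0d', '0mm/0d', '0mm/0d', '2mm/1d'] [ 1.15  0.88 -1.15  1.94 -0.97  0.07  0.4 ]
-180 ['0mm/0d', '0mm/0d', '0mm/0d', '0mm/0d', '31mm/12d'] [ 1.17  0.92 -1.44  1.96  1.77  0.54 -2.63]
-200 ['0mm/0d', '0mm/0d', '0mm/0d', '3mm/1d', '44mm/18d'] [ 0.03  0.49  0.19  1.89  0.9   0.07 -2.63]
```

```bash
p="python3 -m pendant"
$p '[[0,0,0,0,-0.014,0],[0,0,0,0,-0.02,0],[0,0,0,0,-0.02,0],[0,0,0,0,-0.01,0],[0,0,0,0,0,0]]'
python3 - <<'E'
from pour import *
h=np.radians(-97.3); f=np.array([np.cos(h),np.sin(h)])
s=r.get_state(); Rm=R.from_quat(s["eef_rot"]); X=Rm.as_matrix()[:,0]; print("pitch up",np.degrees(np.arcsin(-X[2])),"heading",np.degrees(np.arctan2(-X[1],-X[0])))
for th,z in((-30,.27),(0,.22),(60,.178)):
    p,Rt=pose(h,np.radians(th),np.r_[hop-.02*f,z]); print(th,p.round(3)); goto(p,Rt)
E
```

```text
clock: 9.7
tool_pos: [0.5572, 0.1018, 0.2494]
eef_rot: [0.723, 0.637, -0.203, 0.176]
contact_force: [-0.3, 0.7, -1.7]
opening: 0.179
finger_force: 50.0
pitch up 31.22884826265213 heading -97.14068421649353
-30 [ 0.623 -0.027  0.24 ]
shift(units) [-3.89  3.28  2.77] turn(deg) [-0.19  1.23  0.13]
0 [ 0.623 -0.03   0.261]
shift(units) [-4.42  3.28  2.13] turn(deg) [-0.22 31.23  0.08]
60 [ 0.61  -0.129  0.311]
shift(units) [-8.89  3.27  2.5 ] turn(deg) [-2.600e-01  9.123e+01 -5.000e-02]
```

```bash
p="python3 -m pendant"
$p '[[-0.2,0.2,0.15,0,0,0],[-0.4,0.34,0.29,0,0,0],[-0.5,0.4,0.35,0,0,0],[-0.5,0.4,0.35,0,0,0],[-0.5,0.4,0.35,0,0,0]]' >/dev/null
$p '[[-0.5,0.42,0.36,0,0,0],[-0.5,0.42,0.36,0,0,0],[-0.4,0.35,0.28,0,0,0],[-0.39,0.35,0.28,0,0,0],[0,0,0,0,0,0]]'
$p '[[-0.16,0,-0.45,0,0.028,0],[-0.16,0,-0.45,0,0.028,0],[-0.16,0,-0.45,0,0.028,0],[-0.16,0,-0.45,0,0.028,0],[-0.16,0,-0.45,0,0.028,0]]' >/dev/null
$p '[[-0.16,0,-0.45,0,0.028,0],[0,0,0.5,0,0,0],[0,0,0.6,0,0,0],[0,0,0.6,0,0,0],[0,0,0.5,0,0,0]]'
python3 - <<'E'
from pour import *
s=r.get_state(); X=R.from_quat(s["eef_rot"]).as_matrix(); nose=s["tool_pos"]+X@[-.13,0,.0408]; print("nose",nose.round(4),"pitch up",np.degrees(np.arcsin(-X[2,0])),s["q"].round(2))
a,_=optics.snapshot("wrist"); b,_=optics.snapshot("scene"); cv2.imwrite("pics/c5.png",np.hstack([a[:, 60:450],cv2.resize(b[80:270,150:360],(400,384),interpolation=cv2.INTER_CUBIC)]))
E
```

```text
clock: 10.53
tool_pos: [0.6249, -0.0344, 0.2433]
eef_rot: [0.726, 0.632, -0.203, 0.178]
contact_force: [-0.3, -1.0, -0.9]
opening: 0.178
finger_force: 50.0
clock: 11.37
tool_pos: [0.6231, -0.0307, 0.2579]
eef_rot: [0.752, 0.66, -0.006, 0.005]
contact_force: [-0.3, 0.8, -1.3]
opening: 0.176
finger_force: 50.0
nose [ 0.6062 -0.1602  0.2192] pitch up 0.9114743719187357 [ 0.21  0.69 -0.44  1.54  0.35  1.   -0.47]
```

View pics/c5.png

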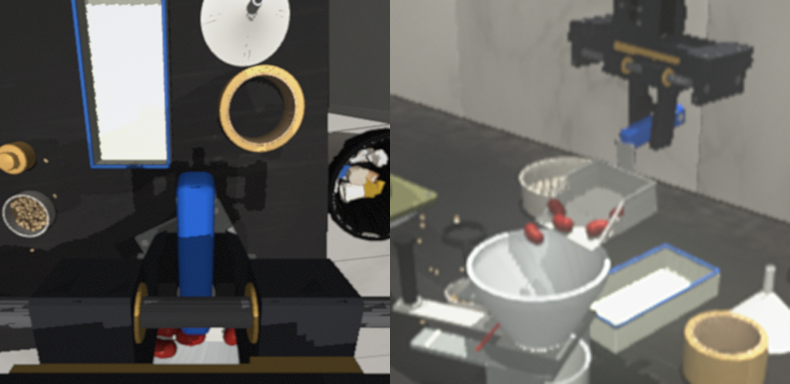

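The scoop stands level with its lip over the mouth, and the beans are visible at (535,232)–(610,210) in the right-hand crop. Now I tip it about the nose.

```bash
p="python3 -m pendant"
$p '[[-0.17,0,-0.34,0,0.028,0],[-0.18,0,-0.34,0,0.028,0],[-0.19,0,-0.34,0,0.028,0],[-0.19,0,-0.34,0,0.028,0],[-0.2,0,-0.34,0,0.028,0]]' >/dev/null
$p '[[-0.21,0,-0.34,0,0.028,0],[-0.23,0,-0.36,0,0.028,0],[-0.24,0,-0.37,0,0.028,0],[-0.25,0,-0.37,0,0.028,0],[-0.26,0,-0.38,0,0.028,0]]'
$p '[[-0.26,0,-0.38,0,0.028,0],[-0.26,0,-0.38,0,0.028,0],[0,0,0,0,0,0],[0,0,0,0,0,0],[0,0,0,0,0,0]]'
python3 - <<'E'
from pour import *
s=r.get_state(); X=R.from_quat(s["eef_rot"]).as_matrix(); nose=s["tool_pos"]+X@[-.13,0,.0408]; print("nose",nose.round(4),"pitch up",np.degrees(np.arcsin(-X[2,0])),s["q"].round(2))
a,_=optics.snapshot("wrist"); b,_=optics.snapshot("scene"); cv2.imwrite("pics/c6.png",np.hstack([a[:, 60:450],cv2.resize(b[80:270,150:360],(400,384),interpolation=cv2.INTER_CUBIC)]))
E
```

```text
clock: 12.3
tool_pos: [0.614, -0.1108, 0.3185]
eef_rot: [0.682, 0.599, 0.317, -0.276]
contact_force: [0.0, 0.8, -0.5]
opening: 0.174
finger_force: 50.0
clock: 12.72
tool_pos: [0.6109, -0.1304, 0.3197]
eef_rot: [0.652, 0.574, 0.373, -0.327]
contact_force: [-0.9, 1.1, -0.9]
opening: 0.175
finger_force: 50.0
nose [ 0.6072 -0.161   0.187 ] pitch up -59.516027658114204 [ 0.97  1.05 -0.97  1.34 -0.24  1.22  0.23]
```

View pics/c6.png

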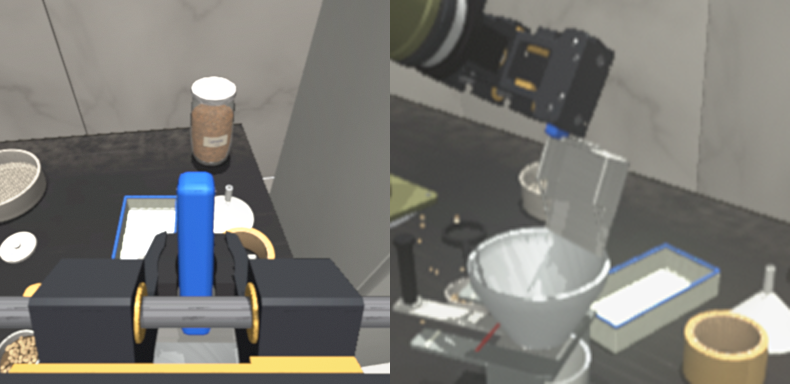

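The bowl is empty in both views and the lip is still inside the mouth. Next I tilt back and return towards the pan.

```bash
p="python3 -m pendant"
$p '[[0.4,0,-0.25,0,0,0],[0.5,0,-0.3,0,0,0],[0.5,0,-0.3,0,0,0],[0.12,0,0.46,0,-0.028,0],[0.12,0,0.46,0,-0.028,0]]' >/dev/null
$p '[[0.12,0,0.46,0,-0.028,0],[0.12,0,0.46,0,-0.028,0],[0.12,0,0.46,0,-0.028,0],[0.12,0,0.46,0,-0.028,0],[0.12,0,0.46,0,-0.028,0]]' >/dev/null
$p '[[0.12,0,0.46,0,-0.028,0],[0.12,0,0.46,0,-0.028,0],[0.12,0,0.46,0,-0.028,0],[0.12,0,0.46,0,-0.028,0],[0.12,0,0.46,0,-0.027,0]]'
python3 - <<'E'
from h import *
a=np.radians(82.6); X=np.array([np.cos(a),np.sin(a),0]); Z=np.array([0,0,-1.]); Y=np.cross(Z,X)
goto([.5654,.1444,.13],R.from_matrix(np.c_[X,Y,Z]))
E
```

```text
clock: 14.07
tool_pos: [0.6242, -0.0322, 0.2683]
eef_rot: [0.751, 0.66, -0.004, 0.006]
contact_force: [-0.2, -0.0, -1.6]
opening: 0.171
finger_force: 50.0
shift(units) [ 6.78 -3.27  5.42] turn(deg) [ 0.28  0.8  -0.01]
```

```bash
p="python3 -m pendant"
$p '[[0.5,-0.2,0,0,0.0045,0],[0.9,-0.4,0,0,0,0],[0.9,-0.45,0,0,0,0],[0.9,-0.45,0,0,0,0],[0.9,-0.45,0,0,0,0]]' >/dev/null
$p '[[0.9,-0.45,0,0,0,0],[0.9,-0.45,0,0,0,0],[0.88,-0.42,0.3,0,0,0],[0,0,0.8,0,0,0],[0,0,0.9,0,0,0]]' >/dev/null
$p '[[0,0,0.9,0,0,0],[0,0,0.9,0,0,0],[0,0,0.8,0,0,0],[0,0,0.8,0,0,0],[0,0,0,0,0,0]]'
python3 - <<'E'
from h import *
a=np.radians(82.6); X=np.array([np.cos(a),np.sin(a),0]); Z=np.array([0,0,-1.]); Y=np.cross(Z,X)
goto([.5654,.1444,.0453],R.from_matrix(np.c_[X,Y,Z]))
a,_=optics.snapshot("wrist"); c=cal("wrist"); b,_=optics.snapshot("top"); cv2.imwrite("pics/c7.png",np.hstack([a[:, 60:450],cv2.resize(b[90:270,240:420],(400,384),interpolation=cv2.INTER_CUBIC)]))
H,S,V=cv2.split(cv2.cvtColor(b,cv2.COLOR_BGR2HSV)); red=((H<8)|(H>172))&(S>120)&(V>50); n,l,st,ce=cv2.connectedComponentsWithStats(red[110:220,290:400].astype(np.uint8)); print(st[1:,4],ce[1:].round()+[290,110])
E
```

```text
clock: 15.32
tool_pos: [0.5625, 0.1436, 0.1287]
eef_rot: [0.752, 0.659, -0.001, -0.003]
contact_force: [-0.1, 0.3, -1.1]
opening: 0.172
finger_force: 50.0
shift(units) [0.04 0.13 3.33] turn(deg) [-0.3  -0.11 -0.19]
[270  51   7] [[343. 162.]
 [332. 156.]
 [327. 187.]]
```

View pics/c7.png

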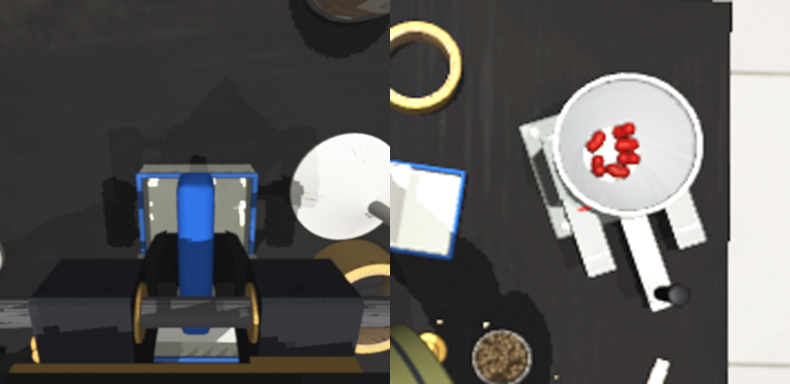

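The top crop shows six beans in the hopper, at about (595–635,130–172). The wrist view shows the pan rim at columns 137–257, centred on the handle at 196. I check the centring numerically before lowering.

```bash
python3 - <<'E'
from h import *
c=cal("wrist"); p=cv2.imread("pics/c7.png")[:,:390]
H,S,V=cv2.split(cv2.cvtColor(p,cv2.COLOR_BGR2HSV)); blue=(abs(H.astype(int)-108)<15)&(S>120)&(V>60)
s=r.get_state(); Rt=R.from_quat(s["eef_rot"])
for row in range(182,255,9):
    u=np.nonzero(blue[row])[0]; L=u[u<160]; G=u[u>235]; h=u[(u>170)&(u<225)]
    if len(L)*len(G)==0: continue
    e=Rt.inv().apply(ray(c,[[L.min()+60,row],[G.max()+60,row]],.0365)-s["tool_pos"])*1e3
    hh=Rt.inv().apply(ray(c,[[h.mean()+60,row]],.158)-s["tool_pos"])*1e3
    print(row,e[:,1].round(1),"mid",e[:,1].mean().round(2),"x",e[0,0].round(),"handle",hh[0,:2].round(1))
E
```

```text
182 [-48.9  51.4] mid 1.26 x 8.0 handle [43.2  0.4]
191 [-48.5  51.9] mid 1.69 x 0.0 handle [39.3  0.2]
200 [-48.2  51.6] mid 1.71 x -8.0 handle [35.3  0.2]
209 [-48.6  52.1] mid 1.72 x -16.0 handle [31.3  0.2]
218 [-49.1  51.7] mid 1.31 x -24.0 handle [27.1  0.4]
227 [-48.7  52.2] mid 1.75 x -33.0 handle [22.9  0.2]
236 [-49.2  52.7] mid 1.77 x -41.0 handle [18.7  0.2]
245 [-47.9  52.4] mid 2.23 x -50.0 handle [14.3  0.4]
```

```bash
p="python3 -m pendant"
$p '[[0,0.06,0,0,0,0],[0,0,0.6,0,0,0],[0,0,0.6,0,0,0],[0,0,0.5,0,0,0],[0,0,0.4,0,0,0]]'
$p '[[0,0,0.3,0,0,0],[0,0,0.3,0,0,0],[0,0,0.25,0,0,0],[0,0,0.2,0,0,0],[0,0,0,0,0,0]]'
```

```text
clock: 15.83
tool_pos: [0.5674, 0.1458, 0.0795]
eef_rot: [0.752, 0.66, 0.003, -0.001]
contact_force: [-0.8, 2.1, 4.8]
opening: 0.177
finger_force: 50.0
clock: 16.25
tool_pos: [0.5683, 0.1495, 0.0541]
eef_rot: [0.75, 0.661, 0.006, -0.001]
contact_force: [0.2, 5.3, 9.7]
opening: 0.175
finger_force: 49.6
```

The scoop met something at rim height. I back off and measure how the scoop sits in the grip from depth.

```bash
p="python3 -m pendant"
$p '[[0,0,-0.5,0,0,0],[0,0,-0.8,0,0,0],[0,0,-0.8,0,0,0],[0,0,-0.8,0,0,0],[0,0,0,0,0,0]]'
python3 - <<'E'
from h import *
s=r.get_state(); Rt=R.from_quat(s["eef_rot"]); c=cal("wrist"); a,d=optics.snapshot("wrist"); P=cloud(c,d)
print("TCP",s["tool_pos"].round(4),"tool z",Rt.as_matrix()[:,2].round(4))
H,S,V=cv2.split(cv2.cvtColor(a,cv2.COLOR_BGR2HSV)); blue=(abs(H.astype(int)-108)<15)&(S>120)&(V>60)
blue[:,:236]=0; blue[:,276:]=0
T=Rt.inv().apply((P[blue]-s["tool_pos"]).reshape(-1,3))*1e3
k=(abs(T[:,1])<7)&(T[:,2]<-10)&(T[:,2]>-60); T=T[k]; 
top=T[T[:,2]<np.percentile(T[:,2],50)+5]
print(len(T),T.min(0).round(1),T.max(0).round(1)); 
xs=T[:,0]
for lo in range(-40,60,10):
    m=(xs>=lo)&(xs<lo+10)
    if m.sum()>10: print(lo,m.sum(),"y",T[m,1].mean().round(2),"z med",np.median(T[m,2]).round(2))
# scene view: scoop parts in tool frame
b,db=optics.snapshot("scene"); cv2.imwrite("pics/scene8.png",b); cb=cal("scene"); Q=cloud(cb,db)
t=Rt.inv().apply((Q[db>0]-s["tool_pos"]).reshape(-1,3))*1e3
m=(t[:,0]<-35)&(t[:,0]>-140)&(abs(t[:,1])<46)&(t[:,2]<60)&(t[:,2]>0); t=t[m]; print("scoop pts",len(t))
for lo in range(-140,-30,10):
    k=(t[:,0]>=lo)&(t[:,0]<lo+10)
    if k.sum()>5: print(lo,k.sum(),"z",np.percentile(t[k,2],[2,50,98]).round(1),"y",np.percentile(t[k,1],[2,98]).round(1))
E
```

```text
clock: 16.67
tool_pos: [0.5684, 0.1441, 0.1287]
eef_rot: [0.752, 0.659, 0.004, 0.001]
contact_force: [-0.1, -0.4, -0.3]
opening: 0.178
finger_force: 49.0
TCP [0.5684 0.1441 0.1287] tool z [ 0.0071  0.0034 -1.    ]
4606 [-33.5  -7.  -39.4] [ 46.8   7.  -10.3]
-40 111 y -0.58 z med -37.81
-30 541 y -0.06 z med -36.85
-10 577 y -0.03 z med -30.19
0 705 y 0.02 z med -27.41
10 725 y 0.09 z med -24.4
20 716 y 0.15 z med -21.36
30 725 y 0.15 z med -18.31
40 506 y 0.14 z med -15.55
scoop pts 689
-140 46 z [1.7 5.3 9.6] y [-38.3  43.7]
-130 41 z [ 2.   8.4 12.3] y [-40.2  43.1]
-120 43 z [ 2.1 10.7 14.5] y [-41.  44.]
-110 62 z [ 1.1 11.3 16.8] y [-41.6  43.6]
-100 59 z [ 0.3 11.8 19.7] y [-40.2  44.1]
-90 63 z [ 1.  13.6 22.4] y [-40.8  44.5]
-80 64 z [ 1.8 16.2 26.3] y [-40.7  44.4]
-70 73 z [ 1.3 16.3 28.8] y [-40.8  44.9]
-60 164 z [ 1.5 17.4 30.6] y [-40.4  44. ]
-50 74 z [ 0.7  5.4 15.8] y [-37.4  41.3]
```

The handle slopes 17° nose-up in the grip, and the TCP settled about 4 mm to one side, so a side wall caught the pan rim. I level the scoop, let the arm settle, and measure again.

```bash
p="python3 -m pendant"
$p '[[0,0,0,0,0.03,0],[0,0,0,0,0.03,0],[0,0,0,0,0.032,0],[0,0,0,0,0,0],[0,0,0,0,0,0]]' >/dev/null
$p '[[0,0,0,0,0,0],[0,0,0,0,0,0],[0,0,0,0,0,0]]'
cat > chk.py <<'E'
from h import *
s=r.get_state(); Rt=R.from_quat(s["eef_rot"]); c=cal("wrist"); a,d=optics.snapshot("wrist"); P=cloud(c,d); cv2.imwrite("pics/chk.png",a)
H,S,V=cv2.split(cv2.cvtColor(a,cv2.COLOR_BGR2HSV)); blue=(abs(H.astype(int)-108)<15)&(S>120)&(V>60); blue[260:]&=False
o=np.array([.5532,.064,0]); e=np.radians(-97.5); px=np.array([np.cos(e),np.sin(e),0]); py=np.array([-px[1],px[0],0])
def pan(W): return np.c_[(W-o)@px,(W-o)@py,W[:,2]]*1e3
ht=s["tool_pos"][2]+.0285
h=blue&(abs(P[...,2]-ht)<.03); v,u=np.nonzero(h); Q=pan(P[h]); k=abs(Q[:,2]-np.median(Q[:,2]))<25; Q=Q[k]
A=np.c_[Q[:,0],np.ones(len(Q))]
ptop=Q; b1=np.linalg.lstsq(A,Q[:,2],rcond=None)[0]; b2=np.linalg.lstsq(A,Q[:,1],rcond=None)[0]
print("handle slope deg",np.degrees(np.arctan(b1[0])),"yaw deg",np.degrees(np.arctan(b2[0])),"x",Q[:,0].min(),Q[:,0].max(),"top z mid",np.median(Q[:,2]))
xm=Q[:,0].min()+.085e3; print("y of handle at scoop origin, nose:",b2@[xm,1],b2@[xm+90,1],"origin x",xm)
g=blue&(abs(P[...,2]-.0365)<.012); v,u=np.nonzero(g); W=pan(ray(c,np.c_[u,v],.0365))
for lo in range(-100,100,10):
    m=(W[:,0]>=lo)&(W[:,0]<lo+10); y=W[m,1]
    if (y>35).sum()>3 and (y<-35).sum()>3: print(lo,"rim y",y.min().round(1),y.max().round(1),"mid",((y.min()+y.max())/2).round(2))
print("rim x min",W[:,0].min()); print("TCP pan",pan(s["tool_pos"][None]).round(1))
E
python3 chk.py
```

```text
clock: 17.43
tool_pos: [0.5656, 0.1464, 0.1245]
eef_rot: [0.742, 0.654, 0.109, -0.095]
contact_force: [-0.4, 1.0, -0.2]
opening: 0.176
finger_force: 49.1
handle slope deg -0.33257402380891193 yaw deg 0.04658114789886984 x -124.77313141505881 -81.01874667687099 top z mid 152.33297543126807
y of handle at scoop origin, nose: 1.455034367812779 1.5282038799509186 origin x -39.77313141505881
-100 rim y -49.9 48.8 mid -0.52
-90 rim y -49.9 48.9 mid -0.47
-80 rim y -49.8 49.0 mid -0.42
-70 rim y -49.8 49.1 mid -0.37
-60 rim y -49.8 49.1 mid -0.35
rim x min -97.1703897940466
TCP pan [[-83.4   1.5 124.5]]
```

```bash
p="python3 -m pendant"
$p '[[-0.1,-0.076,0.32,0,0,0],[-0.12,0,0.4,0,0,0],[-0.12,0,0.4,0,0,0],[0,0,0,0,0,0],[0,0,0,0,0,0]]'
$p '[[0,0,0,0,0,0],[0,0,0,0,0,0]]'
python3 chk.py
```

```text
clock: 17.9
tool_pos: [0.5631, 0.1439, 0.0936]
eef_rot: [0.744, 0.653, 0.108, -0.096]
contact_force: [0.9, 0.2, -0.8]
opening: 0.177
finger_force: 49.1
clock: 18.07
tool_pos: [0.5642, 0.1442, 0.0951]
eef_rot: [0.744, 0.653, 0.109, -0.095]
contact_force: [0.6, 0.1, -0.8]
opening: 0.178
finger_force: 49.1
handle slope deg -0.1979866236780992 yaw deg -0.1811945001777198 x -122.2487325810157 -78.51082196021179 top z mid 122.97152181365036
y of handle at scoop origin, nose: 0.18738053752104356 -0.09724006662731623 origin x -37.2487325810157
-100 rim y -50.0 48.8 mid -0.59
-90 rim y -50.1 48.9 mid -0.58
-80 rim y -50.1 48.9 mid -0.57
-70 rim y -50.1 49.0 mid -0.56
rim x min -97.53720196909134
TCP pan [[-80.9   0.4  95.1]]
```

```bash
p="python3 -m pendant"
$p '[[-0.12,-0.02,0.38,0,0,0],[-0.12,0,0.38,0,0,0],[-0.12,0,0.38,0,0,0],[-0.1,0,0.32,0,0,0],[0,0,0,0,0,0]]'
$p '[[0,0,0,0,0,0],[-0.07,0,0.24,0,0,0],[-0.04,0,0.12,0,0,0],[-0.03,0,0.1,0,0,0],[0,0,0,0,0,0]]'
```

```text
clock: 18.53
tool_pos: [0.5634, 0.1485, 0.057]
eef_rot: [0.742, 0.654, 0.112, -0.097]
contact_force: [-0.9, 4.4, 10.6]
opening: 0.179
finger_force: 50.1
clock: 18.95
tool_pos: [0.5634, 0.15, 0.0464]
eef_rot: [0.741, 0.655, 0.113, -0.098]
contact_force: [-3.9, 7.6, 14.3]
opening: 0.178
finger_force: 50.2
```

```bash
python3 - <<'E'
from h import *
import chk
s=chk.s; print("moment",s["moment"].round(2),"F",s["contact_force"].round(1),"pos",s["tool_pos"].round(4))
# heights seen by scene camera in pan frame
b,db=optics.snapshot("scene"); cv2.imwrite("pics/scene9.png",b); Q=cloud(cal("scene"),db)[db>0]; W=chk.pan(Q)
m=(abs(W[:,1])<45)&(W[:,0]>-100)&(W[:,0]<92)&(W[:,2]<80); W=W[m]
for lo in range(-100,92,8):
    k=(W[:,0]>=lo)&(W[:,0]<lo+8)
    if k.sum()>5: print(lo,k.sum(),"z",np.percentile(W[k,2],[5,25,50,75,95]).round(1))
bl=b[150:280,220:360]; cv2.imwrite("pics/c9.png",np.hstack([cv2.resize(bl,(420,390),interpolation=cv2.INTER_CUBIC),cv2.resize(chk.a[:,60:450],(380,390))]))
E
```

```text
handle slope deg 22.378955818068395 yaw deg 3.248886376949337 x -127.7977587313019 -83.69963153998611 top z mid 66.930556399114
y of handle at scoop origin, nose: 0.9568249803735425 6.065640428373054 origin x -42.7977587313019
-100 rim y -49.6 48.8 mid -0.42
-90 rim y -49.6 48.9 mid -0.36
-80 rim y -49.5 48.3 mid -0.6
rim x min -97.41742429548583
TCP pan [[-86.6  -1.1  46.4]]
moment [1.29 0.02 0.3 ] F [-3.9  7.6 14.3] pos [0.5634 0.15   0.0464]
-100 115 z [ 7.6 18.9 25.7 30.6 34. ]
-92 32 z [ 5.5 22.7 33.9 58.6 73.5]
-84 34 z [43.9 48.1 56.5 68.1 77.1]
-76 47 z [46.3 53.3 61.7 68.3 73.3]
-68 32 z [50.3 69.1 74.2 77.5 79.3]
-60 13 z [-0.8 -0.  67.6 74.1 77.5]
-52 46 z [-1.2 68.  72.2 76.6 78.6]
-44 85 z [-0.8 49.  58.6 64.4 69.4]
-36 127 z [-0.6 39.  45.9 51.3 56.3]
-28 121 z [-0.9 26.  33.1 38.3 46.8]
-20 65 z [-1.4 -0.4  1.7 36.3 54.5]
-12 60 z [-1.3 -0.2  0.8 35.6 56. ]
-4 67 z [-0.7  0.2 34.8 44.3 59.4]
4 71 z [-1.2  0.   1.6 46.4 62. ]
12 58 z [-1.2 -0.1  1.3 45.8 54.6]
20 65 z [-1.   0.   1.6 50.6 56.9]
28 62 z [-1.4 -0.1  1.2 51.8 57.9]
36 47 z [-1.9 -0.4  0.8 53.4 59.2]
44 52 z [-1.3 -0.2  0.9 56.4 62.8]
52 33 z [-0.4  0.1  1.2 62.5 66.1]
```

View pics/c9.png

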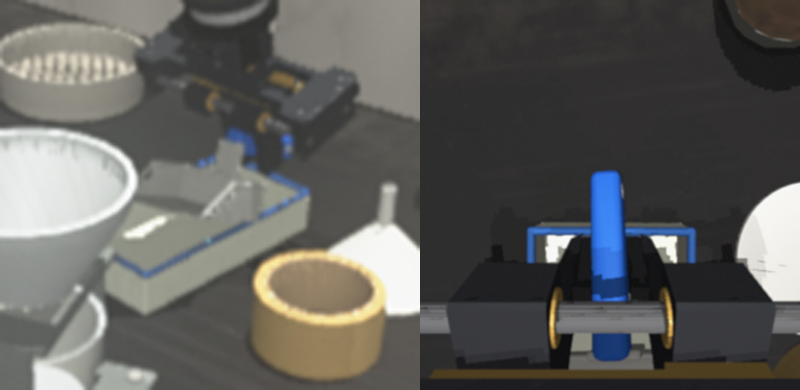

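The scene crop shows the scoop's nose hung on the far rim of the pan at (185,190), with the back resting low inside. The pan fit is too tight for this grip, so I lift clear and set the scoop on the free worktop on the robot's side of the pan instead.

```bash
p="python3 -m pendant"
$p '[[0.1,0,-0.3,0,0,0],[0.15,0,-0.5,0,0,0],[0.25,0,-0.8,0,0,0],[0.25,0,-0.8,0,0,0],[0.25,0,-0.8,0,0,0]]' - 60 >/dev/null
$p '[[0.25,0,-0.8,0,0,0],[0,0,0,0,0,0],[0,0,0,0,0,0],[0,0,0,0,0,0]]'
python3 chk.py
python3 - <<'E'
from h import *
s=r.get_state(); M=R.from_quat(s["eef_rot"]).as_matrix(); print(M.round(3).tolist(), s["contact_force"].round(1))
d=np.load("pics/top0.npy"); P=cloud(cal("top"),d); m=(d>0)&(P[...,0]>.39)&(P[...,0]<.5)&(P[...,1]>.03)&(P[...,1]<.27)
Z=P[m]; print("spot",m.sum(),np.percentile(Z[:,2],[1,50,99]),Z[Z[:,2]>.008].round(3)[:12].tolist())
m=(d>0)&(P[...,0]>.33)&(P[...,0]<.42)&(P[...,1]>.03)&(P[...,1]<.33); print("near",np.percentile(P[m][:,2],[1,50,99]))
E
```

```text
clock: 19.8
tool_pos: [0.5627, 0.1439, 0.1479]
eef_rot: [0.744, 0.652, 0.108, -0.096]
contact_force: [-0.3, -1.2, -1.7]
opening: 0.175
finger_force: 58.6
handle slope deg 20.52883642314481 yaw deg 0.9055397625112124 x -122.07312826490023 -78.18786483746389 top z mid 169.61065913154698
y of handle at scoop origin, nose: -0.7041624464731275 0.7183745319539628 origin x -37.073128264900234
-100 rim y -50.2 48.6 mid -0.81
-90 rim y -50.2 48.6 mid -0.8
-80 rim y -49.4 48.7 mid -0.34
-70 rim y -49.4 48.7 mid -0.33
-60 rim y -49.4 48.8 mid -0.32
-50 rim y -49.4 48.8 mid -0.32
rim x min -97.51409413110491
TCP pan [[-80.4  -1.  147.9]]
[[0.126, 0.991, 0.035], [0.95, -0.13, 0.283], [0.285, -0.003, -0.959]] [ 1.   0.2 -2.3]
spot 4441 [-0.00458966 -0.0001208   0.00431806] [[0.5, 0.037, 0.036], [0.5, 0.035, 0.033], [0.5, 0.032, 0.036]]
near [-0.00409339  0.00019192  0.04491913]
```

```bash
p="python3 -m pendant"
$p '[[0,0,0,0,0.038,0],[0,0,0,0,0.038,0],[0,0,0,0,0.038,0],[0,-0.5,0,0,0,0],[0.4,-0.8,0.3,0,0,0]]' >/dev/null
$p '[[0.4,-0.8,0.3,0,0,0],[0.4,-0.8,0.3,0,0,0],[0.4,-0.8,0.3,0,0,0],[0,-0.5,0,0,0,0],[0,0,0,0,0,0]]' >/dev/null
$p '[[0,0,0,0,0,0],[0,0,0,0,0,0],[0,0,0,0,0,0]]'
sed -i 's/^g=blue.*/import sys; print("TCP pan",pan(s["tool_pos"][None]).round(1),Rt.as_matrix().round(3).tolist()); sys.exit()/' chk.py; python3 chk.py
```

```text
clock: 20.93
tool_pos: [0.4729, 0.2058, 0.1508]
eef_rot: [0.713, 0.625, 0.238, -0.211]
contact_force: [0.6, -0.6, -1.2]
opening: 0.174
finger_force: 59.0
handle slope deg -0.248527323310446 yaw deg 0.8859744878089996 x -165.05383784481546 -119.6585271272578 top z mid 178.3791902174048
y of handle at scoop origin, nose: -97.79519516414678 -96.40339876062741 origin x -80.05383784481546
TCP pan [[-130.1  -98.2  150.8]] [[0.105, 0.992, 0.076], [0.79, -0.13, 0.599], [0.603, -0.003, -0.797]]
```

```bash
p="python3 -m pendant"
$p '[[-0.1,-0.4,0.13,0,0,0],[-0.36,0,0.48,0,0,0],[-0.36,0,0.48,0,0,0],[-0.36,0,0.48,0,0,0],[-0.36,0,0.48,0,0,0]]'
$p '[[-0.36,0,0.48,0,0,0],[-0.3,0,0.4,0,0,0],[0,0,0,0,0,0],[0,0,0,0,0,0],[0,0,0,0,0,0]]'
python3 chk.py
```

```text
clock: 21.4
tool_pos: [0.4694, 0.2036, 0.1246]
eef_rot: [0.712, 0.628, 0.231, -0.214]
contact_force: [-0.7, -0.3, -0.9]
opening: 0.175
finger_force: 59.0
clock: 21.82
tool_pos: [0.4669, 0.2037, 0.1022]
eef_rot: [0.711, 0.629, 0.229, -0.215]
contact_force: [0.9, 0.9, -0.7]
opening: 0.173
finger_force: 59.0
handle slope deg 0.1921417285600424 yaw deg 1.6685436219056804 x -162.33754779860837 -117.05481680392282 top z mid 129.7229585575002
y of handle at scoop origin, nose: -102.36674757375363 -99.74506421892625 origin x -77.33754779860837
TCP pan [[-127.3 -103.8  102.2]] [[0.104, 0.993, 0.055], [0.796, -0.116, 0.594], [0.597, -0.018, -0.802]]
```

```bash
cat > q.py <<'E'
from pour import *
s=r.get_state(); print(s["q"].round(3)); X=R.from_quat(s["eef_rot"]).as_matrix()
p=s["tool_pos"]; t=p.copy(); t[2]-=.058
for yaw in (0,-30,-60,-90,30,60,90,120,150):
    for dx in (0,.05):
        Rm=R.from_euler("z",yaw,degrees=True)*R.from_matrix(X); q,e,a=ik(t+[dx,0,0],Rm,s["q"]); print(yaw,dx,f"{e*1e3:.0f}mm {np.degrees(a):.1f}d",q.round(2))
E
python3 q.py
```

```text
[ 0.424  1.059 -0.956  2.197  1.68   0.17  -1.905]
0 0 0mm 0.0d [ 0.47  1.24 -1.04  2.19  1.89  0.33 -2.02]
0 0.05 0mm 0.0d [ 0.42  1.19 -0.95  2.06  1.48  0.22 -1.61]
-30 0 12mm 3.2d [ 0.51  1.53 -1.44  2.36  2.16  1.05 -2.63]
-30 0.05 0mm 0.0d [ 0.49  1.5  -1.43  2.28  2.15  1.03 -2.63]
-60 0 64mm 23.1d [-0.42  0.79 -0.1   2.08  1.    0.07 -2.63]
-60 0.05 55mm 20.7d [-0.32  0.83 -0.16  2.    1.08  0.07 -2.63]
-90 0 42mm 15.2d [-1.19  1.06  0.66  2.04 -0.97  0.07 -1.65]
-90 0.05 37mm 13.8d [-1.07  1.06  0.63  1.96 -0.97  0.07 -1.57]
30 0 0mm 0.0d [ 0.52  1.43 -1.37  1.93  1.02  0.84 -0.75]
30 0.05 0mm 0.0d [ 0.51  1.46 -1.41  1.78  0.98  0.95 -0.65]
60 0 0mm 0.0d [ 0.4   1.48 -1.44  1.68  0.86  1.27 -0.21]
60 0.05 0mm 0.0d [ 0.36  1.49 -1.44  1.52  0.84  1.35 -0.11]
90 0 0mm 0.0d [ 0.23  1.49 -1.43  1.5   0.86  1.59  0.22]
90 0.05 0mm 0.0d [ 0.19  1.5  -1.44  1.34  0.87  1.68  0.32]
120 0 0mm 0.0d [ 0.06  1.46 -1.36  1.43  0.92  1.77  0.62]
120 0.05 0mm 0.0d [ 0.03  1.47 -1.34  1.27  0.95  1.85  0.74]
150 0 0mm 0.0d [-0.09  1.39 -1.23  1.49  1.02  1.8   1.  ]
150 0.05 0mm 0.0d [-0.1   1.4  -1.21  1.34  1.06  1.85  1.13]
```

Reachable. The wrist is near singular at q6 = 0.17, so the speed limit slowed the motion. I carry on with smaller rows.

```bash
p="python3 -m pendant"
$p '[[-0.15,0,0.2,0,0,0],[-0.15,0,0.2,0,0,0],[-0.15,0,0.2,0,0,0],[-0.15,0,0.2,0,0,0],[-0.15,0,0.2,0,0,0]]'
$p '[[-0.15,0,0.2,0,0,0],[-0.15,0,0.2,0,0,0],[0,0,0,0,0,0],[0,0,0,0,0,0]]'
python3 chk.py; python3 -c "
from plant import r; print(r.get_state()['q'].round(2))"
```

```text
clock: 22.28
tool_pos: [0.4664, 0.2035, 0.0706]
eef_rot: [0.711, 0.629, 0.229, -0.215]
contact_force: [-0.6, -0.4, -1.1]
opening: 0.174
finger_force: 59.0
clock: 22.62
tool_pos: [0.4655, 0.2036, 0.0577]
eef_rot: [0.711, 0.629, 0.229, -0.216]
contact_force: [0.6, -0.0, -1.2]
opening: 0.177
finger_force: 59.0
handle slope deg 0.30094412401954607 yaw deg 1.6860451930105407 x -162.23949384726149 -116.74260658756073 top z mid 85.20871981340075
y of handle at scoop origin, nose: -103.70593941108832 -101.0567410792484 origin x -77.23949384726149
TCP pan [[-127.  -105.2   57.7]] [[0.104, 0.993, 0.053], [0.796, -0.115, 0.594], [0.596, -0.019, -0.802]]
[ 0.46  1.21 -1.04  2.2   1.86  0.32 -2.01]
```

```bash
p="python3 -m pendant"
$p '[[-0.1,0,0.14,0,0,0],[-0.1,0,0.14,0,0,0],[-0.08,0,0.1,0,0,0],[-0.04,0,0.05,0,0,0],[0,0,0,0,0,0]]'
$p '[[0,0,0,0,0,0],[0,0,0,0,0,0]]'
python3 chk.py
```

```text
clock: 23.08
tool_pos: [0.4655, 0.2036, 0.0443]
eef_rot: [0.711, 0.629, 0.229, -0.216]
contact_force: [-0.2, -0.4, -0.4]
opening: 0.174
finger_force: 59.1
clock: 23.25
tool_pos: [0.4655, 0.2035, 0.0446]
eef_rot: [0.711, 0.629, 0.229, -0.215]
contact_force: [0.1, 0.3, -1.7]
opening: 0.173
finger_force: 59.0
handle slope deg 0.269376323928833 yaw deg 1.7281213611662418 x -161.81848244218074 -116.66783324026254 top z mid 72.14352152685244
y of handle at scoop origin, nose: -103.6619204663211 -100.94657033582034 origin x -76.81848244218074
TCP pan [[-126.9 -105.1   44.6]] [[0.103, 0.993, 0.054], [0.796, -0.115, 0.594], [0.596, -0.018, -0.803]]
```

```bash
p="python3 -m pendant"
$p '[[-0.03,0,0.04,0,0,0],[-0.03,0,0.04,0,0,0],[0,0,0,0,0,0],[0,0,0,0,0,0]]'
$p '[[0,0,0,0,0,0],[0,0,0,0,0,0],[0,0,0,0,0,0],[0,0,0,0,0,0]]' 0
python3 chk.py
```

```text
clock: 23.63
tool_pos: [0.4663, 0.2043, 0.0431]
eef_rot: [0.71, 0.629, 0.23, -0.215]
contact_force: [0.9, -0.1, 5.3]
opening: 0.176
finger_force: 59.7
clock: 23.97
tool_pos: [0.4652, 0.2033, 0.0418]
eef_rot: [0.711, 0.629, 0.228, -0.215]
contact_force: [-0.6, -0.3, -0.5]
opening: 0.451
finger_force: 0.0
handle slope deg 0.13805932959263922 yaw deg 2.950485504217118 x -162.41558144703396 -116.40267345957575 top z mid 69.96567410240621
y of handle at scoop origin, nose: -101.62672310189556 -96.98801026277066 origin x -77.41558144703396
TCP pan [[-126.6 -105.5   41.8]] [[0.104, 0.993, 0.054], [0.797, -0.115, 0.593], [0.596, -0.019, -0.803]]
```

```bash
p="python3 -m pendant"
$p '[[0,0,-0.4,0,0,0],[0,0,-0.8,0,0,0],[0,0,-0.9,0,0,0],[0,0,-0.9,0,0,0],[0,0,-0.9,0,0,0]]'
$p '[[0,0,-0.9,0,0,0],[0,0,-0.9,0,0,0],[0,0,-0.9,0,0,0],[0,0,0,0,-0.034,0],[0,0,0,0,-0.034,0]]' 
$p '[[0,0,0,0,-0.034,0],[0,0,0,0,-0.034,0],[0,0,0,0,-0.034,0],[0,0,0,0,-0.034,0],[0,0,0,0,0,0]]' >/dev/null
$p '[[0,0,0,0,0,0],[0,0,0,0,0,0]]'
python3 - <<'E'
from pour import *
print(r.get_state()["q"].round(2))
t,d=optics.snapshot("top"); np.save("pics/top10.npy",d); cv2.imwrite("pics/top10.png",t); P=cloud(cal("top"),d)
H,S,V=cv2.split(cv2.cvtColor(t,cv2.COLOR_BGR2HSV)); blue=(abs(H.astype(int)-108)<15)&(S>120)&(V>60)&(abs(P[...,2]-.07)<.012)
if blue.sum()>5: W=P[blue]; print("scoop handle",blue.sum(),W.min(0).round(3),W.max(0).round(3))
for hd in(18.9,198.9,-71.1):
    a=np.radians(hd); X=np.array([np.cos(a),np.sin(a),0]); Z=np.array([0,0,-1.]); Rt=R.from_matrix(np.c_[X,np.cross(Z,X),Z]); q=r.get_state()["q"]
    for pnt in([.4626,-.2269,.24],[.4626,-.2269,.136],[.4153,-.2431,.136]): q,e,an=ik(np.array(pnt),Rt,q); print(hd,f"{e*1e3:.0f}mm {np.degrees(an):.1f}d",q.round(2))
    goto([.4626,-.2269,.26],Rt)
E
```

```text
clock: 24.43
tool_pos: [0.4615, 0.1566, 0.1031]
eef_rot: [0.711, 0.63, 0.227, -0.213]
contact_force: [0.0, 0.5, 0.1]
opening: 0.493
finger_force: 0.0
clock: 24.85
tool_pos: [0.4584, 0.1126, 0.156]
eef_rot: [0.736, 0.645, 0.149, -0.145]
contact_force: [0.2, 0.5, -0.5]
opening: 0.503
finger_force: 0.0
clock: 25.43
tool_pos: [0.4572, 0.116, 0.156]
eef_rot: [0.747, 0.665, -0.009, -0.005]
contact_force: [1.1, -0.6, -0.1]
opening: 0.501
finger_force: 0.0
[ 0.23  0.82 -0.99  2.06  0.95  0.84 -1.45]
18.9 0mm 0.0d [ 0.87  0.64 -0.85  1.87  0.61  0.91 -1.52]
18.9 0mm 0.0d [ 0.79  0.79 -0.72  1.97  0.81  0.69 -1.69]
18.9 0mm 0.0d [ 0.86  0.75 -0.7   2.07  0.85  0.63 -1.68]
shift(units) [-13.59   1.75  -4.11] turn(deg) [-0.8   0.99 64.33]
198.9 0mm 0.0d [ 1.1   0.91 -1.44  1.85  0.95  1.3   1.28]
198.9 0mm 0.0d [ 1.06  1.06 -1.34  1.95  1.15  1.2   1.15]
198.9 0mm 0.0d [ 1.15  1.04 -1.35  2.04  1.16  1.16  1.15]
shift(units) [-13.59   1.75  -4.11] turn(deg) [  -1.12   -0.9  -115.67]
-71.1 0mm 0.0d [ 0.51  0.56 -0.23  1.85  0.18  0.75 -2.63]
-71.1 0mm 0.0d [ 0.44  0.72 -0.13  1.95  0.18  0.48 -2.63]
-71.1 0mm 0.0d [ 0.51  0.69 -0.13  2.05  0.21  0.41 -2.59]
shift(units) [-13.59   1.75  -4.11] turn(deg) [  0.18   1.66 154.32]
```

```bash
p="python3 -m pendant"
$p '[[0,0.1,-0.9,-0.004,0.005,0],[-0.2,0.2,-0.9,0,0,0],[-0.5,0.2,-0.9,0,0,0],[-0.8,0.2,-0.9,0,0,0],[-1,0.2,-0.5,0,0,0]]' 0.2 >/dev/null
$p '[[-1,0.1,0,0,0,0],[-1,0.1,0,0,0,0],[-1,0.1,0,0,0,0],[-1,0.1,0,0,0,0],[-1,0.1,0,0,0,0]]' >/dev/null
$p '[[-1,0.1,0,0,0,0],[-1,0.1,0,0,0,0],[-1,0.1,0,0,0,0],[-1,0.1,0,0,0,0],[-1,0,0,0,0,0]]' >/dev/null
$p '[[-1,0,0,0,0,0],[0,0,0,0,0,0.038],[0,0,0,0,0,0.038],[0,0,0,0,0,0.038],[0,0,0,0,0,0.038]]' >/dev/null
$p '[[0,0,0,0,0,0.038],[0,0,0,0,0,0.038],[0,0,0,0,0,0.038],[0,0,0,0,0,0.038],[0,0,0,0,0,0.038]]' >/dev/null
$p '[[0,0,0,0,0,0.01],[0,0,0,0,0,0],[0,0,0,0,0,0],[0,0,0,0,0,0]]'
cat > g.py <<'E'
from h import *
a=np.radians(18.9); X=np.array([np.cos(a),np.sin(a),0]); Z=np.array([0,0,-1.]); Rt=R.from_matrix(np.c_[X,np.cross(Z,X),Z])
goto([.4626,-.2269,.136],Rt); print(r.get_state()["q"].round(2),r.get_state()["tool_pos"].round(4))
E
python3 g.py; python3 - <<'E'
from h import *
s=r.get_state(); c=cal("wrist"); a,d=optics.snapshot("wrist"); cv2.imwrite("pics/w11.png",a); P=cloud(c,d)
m=(abs(P[...,2]-.177)<.008)&(d>0)&(np.hypot(P[...,0]-.4626,P[...,1]+.2269)<.03); print("cap",m.sum(), P[m].mean(0).round(4) if m.sum() else "")
t,dt=optics.snapshot("top"); Q=cloud(cal("top"),dt)
m=(dt>0)&(abs(Q[...,2]-.07)<.012)&(Q[...,0]>.4)&(Q[...,0]<.52)&(Q[...,1]>.08)&(Q[...,1]<.28); print("scoop handle top view",m.sum(),Q[m].min(0).round(3),Q[m].max(0).round(3))
E
```

```text
clock: 27.9
tool_pos: [0.4632, -0.2248, 0.2552]
eef_rot: [0.985, 0.173, -0.002, -0.006]
contact_force: [-0.1, 0.7, -0.3]
opening: 0.599
finger_force: 0.0
shift(units) [-0.05  0.13  4.77] turn(deg) [-0.67  0.08  1.04]
[ 0.9   0.65 -0.9   1.85  0.61  0.95 -1.49] [ 0.4632 -0.2248  0.2552]
cap 561 [ 0.4629 -0.2306  0.1778]
scoop handle top view 269 [0.455 0.156 0.059] [0.476 0.24  0.074]
```

```bash
p="python3 -m pendant"
$p '[[-0.06,0.2,0.4,-0.003,0,0.0055],[0,0,0.7,0,0,0],[0,0,0.8,0,0,0],[0,0,0.8,0,0,0],[0,0,0.7,0,0,0]]'
$p '[[0,0,0.5,0,0,0],[0,0,0.5,0,0,0],[0,0,0.35,0,0,0],[0,0,0,0,0,0],[0,0,0,0,0,0]]'
$p '[[0,0,0,0,0,0],[0,0,0,0,0,0],[0,0,0,0,0,0],[0,0,0,0,0,0],[0,0,0,0,0,0]]' -1 50
python3 g.py
```

```text
clock: 28.42
tool_pos: [0.464, -0.2289, 0.1694]
eef_rot: [0.986, 0.165, -0.001, -0.001]
contact_force: [0.2, -0.1, 0.8]
opening: 0.6
finger_force: 0.0
clock: 28.83
tool_pos: [0.4644, -0.2286, 0.1369]
eef_rot: [0.986, 0.165, -0.001, -0.001]
contact_force: [-0.0, 0.2, 0.9]
opening: 0.6
finger_force: 0.0
clock: 29.25
tool_pos: [0.4645, -0.2288, 0.1372]
eef_rot: [0.986, 0.165, -0.0, -0.0]
contact_force: [-0.1, -0.5, 0.0]
opening: 0.243
finger_force: 0.0
shift(units) [-0.05 -0.1   0.05] turn(deg) [-0.05  0.02  0.1 ]
[ 0.8   0.8  -0.73  1.96  0.83  0.71 -1.69] [ 0.4645 -0.2288  0.1372]
```

```bash
p="python3 -m pendant"
$p '[[0,0,0,0,0,0],[0,0,0,0,0,0],[0,0,0,0,0,0],[0,0,0,0,0,0]]' -1 60
python3 -c "
from plant import r; print(r.get_state()['tool_pos'].round(4))"
$p '[[-0.2,0,0,0,0,0],[-0.2,0,0,0,0,0],[-0.2,0,0,0,0,0],[-0.2,0,0,0,0,0],[-0.2,0,0,0,0,0]]'
$p '[[-0.2,0,0,0,0,0],[-0.2,0,0,0,0,0],[-0.2,0,0,0,0,0],[-0.2,0,0,0,0,0],[-0.2,0,0,0,0,0]]'
$p '[[0,0,0,0,0,0],[0,0,0,0,0,0],[0,0,0,0,0,0]]'
python3 - <<'E'
from h import *
s=r.get_state(); print(s["tool_pos"].round(4),s["contact_force"].round(1))
for n in("top","scene","wrist"):
    np.save(f"pics/{n}12T.npy",cal(n)[3]); p,d=optics.snapshot(n); cv2.imwrite(f"pics/{n}12.png",p); np.save(f"pics/{n}12.npy",d)
    c=cal(n); H,S,V=cv2.split(cv2.cvtColor(p,cv2.COLOR_BGR2HSV)); red=((H<8)|(H>172))&(S>130)&(V>50); P=cloud(c,d)
    k,l,st,ce=cv2.connectedComponentsWithStats(red.astype(np.uint8))
    st_x=np.array([.946,.324]); 
    for i in range(1,k):
        if st[i,4]>4:
            w=P[l==i]; w=w[np.isfinite(w).all(1)]; m=np.median(w,0); v=m[:2]-[.604,-.1785]
            if np.hypot(*v)<.2: print(n,st[i,4],ce[i].round(),m.round(3),"stand x,y",(v@st_x*1e3).round(1),(v@[-.324,.946]*1e3).round(1))
E
```

```text
clock: 29.58
tool_pos: [0.4645, -0.229, 0.1371]
eef_rot: [0.986, 0.165, -0.0, -0.0]
contact_force: [0.3, -1.2, 2.6]
opening: 0.207
finger_force: 59.4
[ 0.4645 -0.229   0.1371]
clock: 30.0
tool_pos: [0.4415, -0.237, 0.1371]
eef_rot: [0.986, 0.165, 0.001, -0.001]
contact_force: [5.9, -0.7, -2.0]
opening: 0.206
finger_force: 59.0
clock: 30.42
tool_pos: [0.4192, -0.2448, 0.1372]
eef_rot: [0.986, 0.165, 0.002, -0.001]
contact_force: [9.3, -0.5, -6.4]
opening: 0.206
finger_force: 58.7
clock: 30.67
tool_pos: [0.4191, -0.2449, 0.1372]
eef_rot: [0.986, 0.165, 0.002, -0.001]
contact_force: [7.7, 0.3, -5.3]
opening: 0.209
finger_force: 58.8
[ 0.4191 -0.2449  0.1372] [ 7.7  0.3 -5.3]
top 21 [331. 157.] [ 0.625 -0.174  0.025] stand x,y 21.7 -2.8
top 39 [341. 157.] [ 0.625 -0.198  0.028] stand x,y 13.7 -25.1
top 65 [335. 167.] [ 0.601 -0.184  0.027] stand x,y -4.4 -4.6
top 37 [363. 199.] [ 0.525 -0.246  0.104] stand x,y -96.3 -38.0
top 35 [342. 206.] [ 0.509 -0.198  0.104] stand x,y -96.3 12.7
scene 8 [190. 229.] [ 0.507 -0.191  0.105] stand x,y -96.3 19.4
scene 16 [178. 242.] [ 0.522 -0.235  0.104] stand x,y -95.7 -26.9
wrist 1242 [256.  50.] [ 0.517 -0.215  0.106] stand x,y -94.2 -6.7
```

```bash
python3 - <<'E'
from h import *
p=cv2.imread("pics/wrist12.png"); c=cal("wrist"); f,cx,cy,T=c; Ti=np.linalg.inv(T)
H,S,V=cv2.split(cv2.cvtColor(p,cv2.COLOR_BGR2HSV)); red=((H<8)|(H>172))&(S>130)&(V>50)
v,u=np.nonzero(red&(np.arange(384)<120)[:,None]); print("red box",u.min(),u.max(),v.min(),v.max())
cols=list(range(100,420,20))
for col in cols:
    rows=v[u==col]; g=p[15:110,col].astype(int); 
    if len(rows): print(col,"red rows",rows.min(),rows.max(),end=" ")
    w=np.nonzero((g.min(1)>225))[0]+15; print(col,"white rows",(w.min(),w.max(),len(w)) if len(w) else None, p[15:110:6,col].mean(1).astype(int).tolist())
E
```

```text
red box 162 347 45 55
100 white rows None [46, 46, 47, 47, 46, 46, 47, 49, 48, 49, 49, 48, 49, 50, 49, 49]
120 white rows None [47, 47, 46, 46, 46, 47, 47, 47, 47, 47, 47, 47, 48, 50, 49, 48]
140 white rows None [175, 155, 105, 78, 49, 44, 47, 49, 47, 48, 46, 48, 49, 48, 49, 49]
160 white rows (np.int64(52), np.int64(57), 6) [196, 199, 198, 197, 199, 199, 196, 244, 202, 200, 200, 202, 203, 48, 49, 50]
180 red rows 48 52 180 white rows (np.int64(55), np.int64(57), 3) [200, 203, 202, 202, 202, 199, 145, 246, 208, 208, 204, 206, 207, 50, 49, 49]
200 red rows 46 54 200 white rows (np.int64(15), np.int64(29), 15) [249, 249, 250, 58, 20, 23, 152, 30, 24, 33, 38, 41, 50, 49, 44, 43]
220 red rows 46 54 220 white rows (np.int64(15), np.int64(29), 15) [249, 249, 250, 56, 20, 28, 153, 21, 28, 29, 29, 28, 29, 30, 35, 44]
240 red rows 49 52 240 white rows (np.int64(15), np.int64(109), 87) [249, 249, 249, 249, 249, 251, 150, 250, 249, 249, 250, 250, 250, 250, 250, 250]
260 red rows 48 52 260 white rows (np.int64(15), np.int64(109), 86) [249, 249, 249, 249, 249, 251, 149, 250, 249, 249, 250, 250, 2
[... 180 characters left out ...]
ite rows (np.int64(15), np.int64(28), 14) [248, 248, 251, 51, 22, 41, 143, 20, 45, 43, 23, 45, 49, 49, 50, 49]
320 red rows 47 51 320 white rows (np.int64(54), np.int64(56), 3) [197, 198, 198, 198, 199, 198, 134, 208, 198, 197, 197, 201, 185, 28, 49, 49]
340 red rows 47 51 340 white rows (np.int64(53), np.int64(56), 4) [195, 196, 194, 193, 194, 175, 135, 220, 194, 195, 194, 195, 174, 49, 49, 49]
360 white rows (np.int64(51), np.int64(56), 6) [189, 190, 189, 188, 188, 189, 245, 208, 191, 190, 193, 192, 164, 50, 49, 49]
380 white rows None [47, 47, 47, 48, 48, 49, 49, 49, 47, 49, 49, 49, 47, 47, 47, 45]
400 white rows None [48, 47, 49, 51, 51, 48, 47, 47, 44, 178, 205, 205, 206, 204, 205, 204]
```

```bash
python3 - <<'E'
from h import *
c=cal("wrist"); d=np.load("pics/wrist12.npy"); P=cloud(c,d); sx=np.array([.946,.324])
def X(uv,z): return ((ray(c,[uv],z)[0,:2]-[.604,-.1785])@sx*1e3).round(2)
print("z rail",np.median(P[60:80,155:180,2]),"z pointer",np.median(P[49:52,170:190,2]),np.median(P[48:51,315:345,2]))
for z in(.104,): print("mark",X((160,54.5),z),X((360,53.5),z))
for z in(.104,.106,.108): print("pointer",z,X((180,50),z),X((330,49.5),z))
E
```

```text
z rail 0.10432144520126693 z pointer 0.10640979587176762 0.10659420125997256
mark -96.99 -96.2
pointer 0.104 -94.72 -94.25
pointer 0.106 -94.98 -94.52
pointer 0.108 -95.24 -94.79
```

The pointer reads 1.8 mm short of the white mark, which agrees with the 48.1 mm of travel. I pull it the rest of the way and check.

```bash
p="python3 -m pendant"
$p '[[-0.04,0,0,0,0,0],[-0.04,0,0,0,0,0],[0,0,0,0,0,0],[0,0,0,0,0,0],[0,0,0,0,0,0]]'
python3 - <<'E'
from h import *
s=r.get_state(); print(np.linalg.norm(s["tool_pos"]-[.4645,-.229,.1371])*1e3)
c=cal("wrist"); p,d=optics.snapshot("wrist"); H,S,V=cv2.split(cv2.cvtColor(p,cv2.COLOR_BGR2HSV)); red=((H<8)|(H>172))&(S>130)&(V>50); sx=np.array([.946,.324])
def X(u,v,z): return ((ray(c,[[u,v]],z)[0,:2]-[.604,-.1785])@sx*1e3).round(2)
for cm,cr in((158,182),(360,335)):
    w=np.nonzero(p[25:90,cm].min(1)>225)[0]+25; k=np.nonzero(red[25:90,cr])[0]+25; print("mark",X(cm,w.mean(),.104),"pointer",X(cr,k.mean(),.1064),w.min(),w.max(),k.min(),k.max())
for n in("scene","top"):
    q,d=optics.snapshot(n); P=cloud(cal(n),d); H,S,V=cv2.split(cv2.cvtColor(q,cv2.COLOR_BGR2HSV)); rd=((H<8)|(H>172))&(S>120)&(V>50)
    m=rd&(d>0)&(np.hypot(P[...,0]-.604,P[...,1]+.1785)<.06); print(n,"red near axis",m.sum(),"z",np.percentile(P[m][:,2],[5,50,95]).round(3) if m.sum() else "")
    if n=="top":
        for nm,(x,y),z in(("weight",(.391,-.003),.04),("tin",(.385,-.082),.024),("tape",(.702,.019),.048)):
            k=(d>0)&(abs(P[...,2]-z)<.008)&(np.hypot(P[...,0]-x,P[...,1]-y)<.07); print(nm,k.sum(),P[k].mean(0).round(3) if k.sum() else "")
        d0=np.load("pics/top0.npy"); P0=cloud(cal("top"),d0)
        for nm,(x,y),z in(("weight",(.391,-.003),.04),("tin",(.385,-.082),.024),("tape",(.702,.019),.048)):
            k=(d0>0)&(abs(P0[...,2]-z)<.008)&(np.hypot(P0[...,0]-x,P0[...,1]-y)<.07); print("start",nm,k.sum(),P0[k].mean(0).round(3))
        m=(d>0)&(abs(P[...,2]-.07)<.012)&(P[...,0]>.4)&(P[...,0]<.52)&(P[...,1]>.08)&(P[...,1]<.28); print("scoop handle",m.sum(),P[m].min(0).round(3),P[m].max(0).round(3))
E
```

```text
clock: 31.23
tool_pos: [0.4175, -0.2454, 0.1372]
eef_rot: [0.986, 0.165, 0.002, -0.001]
contact_force: [7.4, -0.5, -5.6]
opening: 0.204
finger_force: 58.8
49.81397371988603
mark -96.84 pointer -97.11 48 53 48 53
mark -96.28 pointer -96.39 47 53 47 52
scene red near axis 0 z 
top red near axis 147 z [0.022 0.026 0.03 ]
weight 78 [ 0.391 -0.002  0.039]
tin 143 [ 0.384 -0.066  0.022]
tape 498 [0.706 0.02  0.047]
start weight 78 [ 0.391 -0.002  0.039]
start tin 152 [ 0.384 -0.067  0.022]
start tape 497 [0.706 0.019 0.047]
scoop handle 269 [0.453 0.157 0.058] [0.476 0.241 0.074]
```

The pointer is on the mark. All the red seen down the hopper now lies at cup height (about 26 mm) and none is left above the gate. The bystanders have not moved and the scoop stands on the worktop, so I hand the job in.

```bash
python3 -c "
from plant import r; print(r.finish_job())"
```

```text
the job is handed in; nothing more can be done
None
```

The job is handed in, with no verdict returned: all six beans went into the hopper and then dropped towards the cup, the scoop stands upright on the worktop, and the gripper holds the gate handle with the pointer on the white mark (to about 0.3 mm). The weight, tin and tape did not move, and the arm used about 31 s. My first two tries to set the scoop back in the pan caught on its rim (up to about 14 N).

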